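# Load a paper roll and hold the dispenser's cover over its screw holes

## Robot

A 7-joint arm with a two-finger parallel gripper is mounted at the origin on the work surface. World frame = base frame: x ahead of the robot, y to its left, z up, the work surface at z = 0. Lengths are in m, angles in rad, forces in N, time in s.
With the tool pointing down it reaches from about 0.4 to 0.85 m from the base axis. Payload 10.4 kg.
Tool frame: the origin (TCP) lies at the very end of the fingers, on their centre line; the grasp point (between the pads) lies 19 mm behind it; x points along the fingers, z is the direction in which the jaws open and shut, and the axes are right-handed (so a half turn about x gives the same grasp; the last joint's range is limited). The gripper opens to 85 mm and grips with 20 to 120 N. Pads are 22 mm wide; open, the fingers measure 114 mm over their backs; the gripper's body (76 mm by 85 mm) begins 54 mm behind the grasp point. The pads swing forward as they close: fully open they stand 13 mm farther back than shut.
Start: joints at [-1.254, 0.332, -0.065, 1.46, 0.022, 1.35, -0.088], TCP at [0.208, 0.589, 0.231] pointing down, gripper open.
Joint ranges: [-2.6, 2.6], [-0.5, 2.12], [-1.47, 1.34], [0.16, 2.42], [-1.27, 4.41], [0.06, 2.06], [-2.6, 2.6]. Speed limits (rad/s): [2.22, 2.22, 2.79, 2.79, 3.14, 3.14, 3.14].

## Interface

Orientations are given as a unit quaternion [x, y, z, w].
In Python, from plant import robot gives the robot as it stands.
- The arm moves only by the tool drive_tool, never from a script. Its argument "commands" is a list of rows, each a list of 3 entries, a list of its own where there are three numbers: the opening, from 0 (shut) to 1 (fully open), then the shift along the tool's x, y, z in mm, then the turn, a rotation vector about the tool's x, y, z in rad. In form: [[grip, [tx, ty, tz], [rx, ry, rz]], ...]. A call has 1 to 12 rows; each row shifts and turns the pose as measured when the row begins, along the tool's axes as they then stand; what a row does not reach is not made up. A row lasts 1/12 s, in which the tool goes at most 41.7 mm and 7.16 degrees, less where a joint would pass 70% of its speed; a pose out of reach is approached as far as the arm can. A call with a gripper value outside its range is refused whole. The fingers move at their own pace and stop on an object; "force" is the grip in N (left out, the last holds). Time passes only in rows, so rows that do not move let the fingers close. It gives the time, the measured TCP pose, the force and the opening at its end, in the units of the state.
- robot.state(): the state, without advancing time (a new reading comes with each control period).
- robot.snapshot(name): name is "scene" or "top"; returns a dict with "pixels" (400x640x3 uint8, red, green, blue), "fx", "fy", "cx", "cy" (pixels), "k1" (the pictures are not rectified: a ray, as slopes to the right and down, at radius r is drawn at 1 + k1 r^2 times it, then the intrinsics apply), "extrinsics" (4x4, takes a point from world to camera coordinates). Camera axes: x right, y down, z forward; pixel columns grow to the right and rows downward; lengths in m; the calibration is good to about 2 mm. A picture is of the moment at which its call begins. There is no depth.
- robot.finish_job(): hands the job in, once; it reports no verdict.
Trained networks look in the newest picture that a camera, given by its name, has taken for a name from the list of things; names that differ only in an ending like _2 or _b are one class to them, and where a whole thing is asked for, a point or a joint stands for the part that bears it (a point fixed in the world has none). Each returns a list of dicts, best first, with "confidence" (0 to 1); they miss things now and then, are a little off and sometimes report something else, mostly with a low value. They report only what shows in the picture. A call takes as long as a camera call. They do not tell look-alikes from the thing itself.
- robot.find_in(camera, label): "centre" ([x, y, z] in m, in world coordinates, good to about 4 mm: the middle of the surface that is visible of it).
- robot.masks_of(camera, label): "region" (400x640 bool, what is visible of it).
- robot.pinpoint(camera, label): "centre" ([x, y, z] in m, in world coordinates, good to about 4 mm: a listed point, or the origin of a listed thing).
The state is a dict: "t": time; "joints": joint angles; "dq": joint speeds; "effort": joint torques, N m; "position": TCP position; "orientation": TCP orientation; "ft_force": force on the tool from outside, world axes, zero at the start; "torque": the same for the moment, N m; "gripper_width": finger opening in m.
Only numpy, scipy, OpenCV 4.12 (cv2) and the standard library are available. Lean on these libraries where they do the work, as an engineer would, in place of code of your own. Each camera call takes 0.05 s, during which the arm holds its last target.

## Task

Put the roll of brown paper tape onto the dispenser's upright spindle, fully down, and let go of it. Then pick up the red cover plate by its handle and hold it level, hovering about a centimetre above the two brass posts and touching neither of them, so that each post's small threaded hole lies well inside one of the plate's holes, either way round, ready for someone to put in the screws. Finish while still holding the plate there, and leave the other things on the bench where they are.

Things in the scene. Friction and masses are not known exactly. Their poses are not given: they have to be found in the camera images.
- dispenser: tape dispenser, fixed. Grey board 110 (x) x 200 (y) x 10 mm; mid-board a dark disc (68 mm dia., top at 12 mm) with an upright steel spindle 16 mm dia., its last 14 mm tapering to 8 mm, tip at 66 mm. At y = +75 and -75 mm stand brass posts 26 x 26 mm, tops at 75 mm, each with a threaded 8 mm hole in its top. Heights from the bench. Origin: underside centre, on the spindle axis; z up
- seat (a point): point on the dispenser, on the spindle's axis on top of the turntable disc, where the roll's underside rests; axes as the dispenser
- post_a (a point): centre of the threaded hole (8 mm) at the top of the brass post at the dispenser's +y end, 75 mm above the bench; axes as the dispenser
- post_b (a point): centre of the threaded hole (8 mm) at the top of the brass post at the dispenser's -y end, 75 mm above the bench; axes as the dispenser
- roll: roll of brown paper tape standing upright on the bench, rigid, 60 mm diameter, 46 mm high, on a white core 26 mm in diameter and 48 mm high with a 20 mm bore right through along z. Origin: centre of its underside. About 0.14 kg. It may start left or right of the dispenser
- plate: red cover plate lying flat left or right of the dispenser, 50 (x) x 200 (y) x 6 mm, about 0.25 kg; two 18 mm through holes at y = +75 and -75 mm; on top a black bow handle: bar 14 mm wide (x), 72 mm long (y), 30 to 46 mm above the plate's underside, on a foot near each end, open beneath. Balanced, same if turned half round. Origin: centre of its underside; z up
- handle (a point): middle of the handle bar, 38 mm above the plate's underside; pinch the bar across the plate's x; axes as the plate
- hole_a (a point): centre of the plate's 18 mm hole at its +y end, at the underside
- hole_b (a point): centre of the plate's 18 mm hole at its -y end, at the underside
- paint_green: green paint bottle with label and white cap, 44 mm diameter, 85 mm tall, standing; bystander, to be left alone. Origin: centre of its underside
- paint_blue: blue paint bottle with label and white cap, 40 mm diameter, 95 mm tall, standing; bystander, to be left alone. Origin: centre of its underside
- jar: squat amber jar with steel lid, 60 mm diameter, 70 mm tall, standing; bystander, to be left alone. Origin: centre of its underside
- screwdriver: screwdriver lying flat on the bench; bystander, to be left alone. Origin: its lowest side at its middle
- sander: cork sanding block 60 x 100 x 35 mm, lying; bystander, to be left alone. Origin: centre of its underside
- screw_tray: small grey open tray 70 x 90 x 22 mm with the two thumb screws in it, between the robot and the dispenser; the screws are not needed yet; bystander, to be left alone. Origin: centre of its underside
There are look-alikes about, which are no part of the job. What is shaped like the dispenser but orange is not meant.

How it is judged:
By the outcome, as a careful person would: the job done as asked, in the order asked, and still so for the second after the job is handed in, while the arm keeps its last pose, push and grip.
It also fails if it takes over 64 s, if anything falls off the work surface, if the arm or the gripper's body presses on something with over 40 N, if the wrist force passes 120 N, or if a joint passes its speed limit or range.

## Working session

There is one attempt and no reset: what is moved stays moved. The work goes in short steps, Python scripts to look and compute and a tool call to move; the robot and the scene stay as the last step left them, time stands still between calls to the robot, and variables do not carry over. Pictures are saved under pics/ and viewed, and the job is handed in when it is done.

Besides the shell and the picture viewer there is one more tool, called after "Request:" in YAML: its name, and indented under it one key for each argument. drive_tool: Moves the arm, as the interface text tells. Its arguments: {"type":"object","properties":{"commands":{"type":"array"},"force":{"type":"number"}},"required":["commands"]}

```bash
ls; mkdir -p pics; python3 - <<'E'
from plant import robot
import cv2,numpy as np
print(robot.state())
for n in("scene","top"):
    s=robot.snapshot(n); cv2.imwrite(f"pics/{n}0.png",s["pixels"][:,:,::-1])
    print(n,s["fx"],s["fy"],s["cx"],s["cy"],s["k1"],np.round(s["extrinsics"],4).tolist())
    for l in("dispenser","roll","plate","seat","post_a","handle","hole_a"):
        print(n,l,[(np.round(d["centre"],3).tolist(),round(d["confidence"],2)) for d in robot.pinpoint(n,l)])
E
```

```text
pics
{'t': 0.0, 'joints': array([-1.25357287,  0.33287486, -0.06470289,  1.46092253,  0.02158382,
        1.34985147, -0.08848087]), 'dq': array([ 8.54181623e-05,  1.65865449e-03,  1.69869244e-03, -1.15112559e-03,
       -9.18896682e-04, -5.53852951e-04,  8.89853525e-04]), 'effort': array([-5.77367809e-04, -6.25444365e+01,  4.89124004e-02, -3.91603160e+01,
        1.62517279e-02,  9.86047875e-03,  1.86343954e-05]), 'position': array([0.2082048 , 0.5889282 , 0.23052301]), 'orientation': array([-0.40855374,  0.57772334,  0.40797288,  0.57695555]), 'ft_force': array([0.6735834 , 0.01392187, 0.5337009 ]), 'torque': array([0.05295946, 0.0052339 , 0.00107749]), 'gripper_width': 0.08554638397092158}
scene 468.24538824581504 468.24538824581504 321.35490162590673 196.51069974869904 -0.04337094284239049 [[-0.3585, 0.9335, -0.006, 0.2068], [0.7657, 0.2903, -0.574, -0.3692], [-0.5341, -0.2103, -0.8188, 1.6515], [0.0, 0.0, 0.0, 1.0]]
scene dispenser [([0.587, -0.048, 0.001], 0.97), ([0.332, -0.273, 0.0], 0.69), ([0.532, 0.329, -0.005], 0.67)]
scene roll [([0.541, -0.294, -0.001], 0.7), ([0.409, -
[... 445 characters left out ...]
6.66146947163827 199.02498236987753 -0.0750630605057425 [[0.0343, -0.9994, 0.0002, 0.0023], [-0.9781, -0.0336, -0.2053, 0.5459], [0.2052, 0.0068, -0.9787, 1.0454], [0.0, 0.0, 0.0, 1.0]]
top dispenser [([0.588, -0.048, 0.002], 0.98), ([0.33, -0.276, 0.001], 0.8)]
top roll [([0.547, -0.288, 0.0], 0.59)]
top plate [([0.411, -0.007, -0.002], 0.64), ([0.533, 0.33, 0.001], 0.58)]
top seat [([0.591, -0.051, 0.011], 0.8), ([0.326, -0.278, 0.01], 0.77)]
top post_a [([0.35, -0.206, 0.075], 0.9), ([0.558, -0.118, 0.076], 0.8), ([0.617, 0.016, 0.075], 0.61), ([0.307, -0.347, 0.071], 0.61)]
top handle [([0.534, 0.331, 0.038], 0.61)]
top hole_a [([0.465, 0.3, -0.004], 0.64), ([0.603, 0.358, 0.004], 0.55)]
```

View pics/scene0.png

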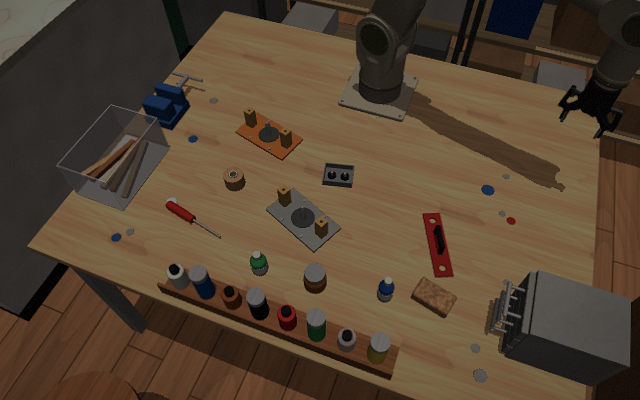

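View pics/top0.png

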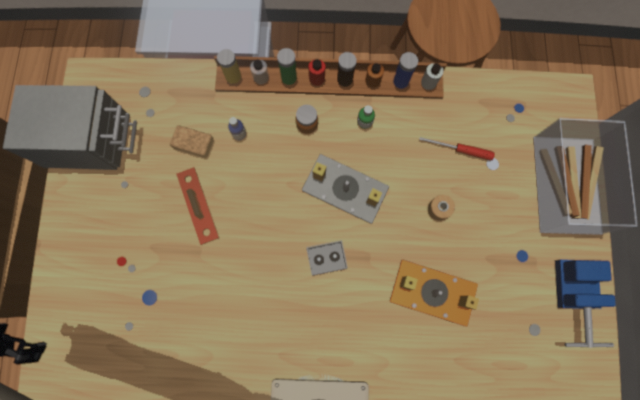

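Grey dispenser near scene (302,218)/top (346,188), roll at scene (233,179)/top (441,208), plate at scene (437,243)/top (197,205). The orange look-alike is at top (434,292). Refining now.

```bash
cat > h.py <<'E'
from plant import robot
import numpy as np,cv2
from scipy.spatial.transform import Rotation as R
from scipy.optimize import least_squares
def proj(s,P):
    P=np.atleast_2d(P);E=np.array(s["extrinsics"]);c=P@E[:3,:3].T+E[:3,3]
    xy=c[:,:2]/c[:,2:];r2=(xy**2).sum(1,keepdims=True);xy=xy*(1+s["k1"]*r2)
    return xy*[s["fx"],s["fy"]]+[s["cx"],s["cy"]]
def tri(ss,uvs):
    f=lambda p:np.concatenate([proj(s,p)[0]-u for s,u in zip(ss,uvs)])
    r=least_squares(f,[.5,0,.05]);return r.x,r.fun
def onz(s,uv,z):
    r=least_squares(lambda p:proj(s,[p[0],p[1],z])[0]-uv,[.5,0]);return r.x
def crop(s,c,h,k,name):
    u,v=int(c[0]),int(c[1]);im=s["pixels"][v-h:v+h,u-h:u+h,::-1]
    im=np.clip(im.astype(float)*1.6,0,255).astype(np.uint8)
    im=cv2.resize(im,None,fx=k,fy=k,interpolation=cv2.INTER_CUBIC);return im
E
python3 - <<'E'
from h import *
S=[robot.snapshot("scene"),robot.snapshot("top")]
pts={"disp":[.589,-.049,.04],"roll":[.544,-.291,.03],"plate":[.533,.33,.02]}
rows=[]
for s in S:
    r=[]
    for k,p in pts.items():
        uv=proj(s,p)[0];print(k,uv.astype(int))
        im=crop(s,uv,(50 if k!="roll" else 25),(2.6 if k!="roll" else 5.2),"")
        r.append(im)
    rows.append(np.hstack(r))
cv2.imwrite("pics/crop1.png",np.vstack(rows))
# masks
for n in("scene","top"):
  for l in("roll","plate","dispenser"):
    for d in robot.masks_of(n,l)[:2]:
      m=d["region"].astype(np.uint8);ys,xs=np.nonzero(m)
      print(n,l,round(d["confidence"],2),xs.mean().round(1),ys.mean().round(1),xs.min(),xs.max(),ys.min(),ys.max(),len(xs),cv2.minAreaRect(np.c_[xs,ys].astype(np.float32)))
E
```

```text
disp [303 212]
roll [234 178]
plate [439 241]
disp [345 184]
roll [440 205]
plate [194 202]
scene roll 0.74 233.8 178.4 224 244 167 190 396 ((233.8529815673828, 178.41177368164062), (23.525955200195312, 19.402849197387695), 75.96376037597656)
scene roll 0.67 302.8 218.1 267 340 185 251 2476 ((301.4301452636719, 216.61370849609375), (72.02313232421875, 38.105262756347656), 42.87890625)
scene plate 0.77 437.5 246.2 424 452 213 277 1062 ((437.28851318359375, 244.94229125976562), (65.89502716064453, 18.631032943725586), 78.69007110595703)
scene plate 0.66 233.4 178.8 223 244 167 191 424 ((233.46153259277344, 178.8076934814453), (24.514516830444336, 20.199962615966797), 78.69007110595703)
scene dispenser 0.89 267.7 134.1 235 302 107 159 1749 ((267.3088073730469, 133.98529052734375), (65.6839599609375, 30.86974334716797), 30.963754653930664)
scene dispenser 0.71 302.4 218.3 266 339 185 251 2447 ((301.04095458984375, 217.4508056640625), (73.10905456542969, 37.51480484008789), 39.80556869506836)
top roll 0.7 441.5 207.6 429 454 196 219 488 ((441.5, 207.5), (23.0, 25.0), 90.0)
top plate 0.89 197.4 205.6 177 219 168 243 1554 ((197.3878173828125, 205.38925170898438), (76.19525146484375, 22.51818084716797), 71.20011138916016)
top dispenser 0.91 434.2 292.7 390 478 259 326 3777 ((435.3545227050781, 293.07965087890625), (87.20069122314453, 46.74911117553711), 17.94940185546875)
top dispenser 0.57 345.1 188.8 302 387 156 221 3153 ((344.25213623046875, 188.58924865722656), (78.4531021118164, 42.36680221557617), 25.201122283935547)
```

View pics/crop1.png

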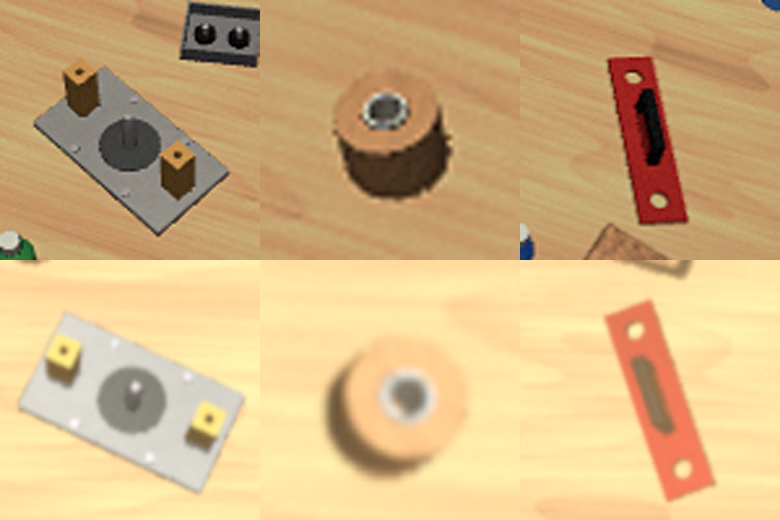

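```bash
python3 - <<'E'
from h import *
S=[robot.snapshot("scene"),robot.snapshot("top")]
def g(o,k,p): return (np.array(p)+.5)/k-.5+o
F={"post_b":(g((253,162),2.6,(79,73)),g((295,134),2.6,(209,158)),.075),
"post_a":(g((253,162),2.6,(178,155)),g((295,134),2.6,(63,90)),.075),
"tip":(g((253,162),2.6,(128,119)),g((295,134),2.6,(134,123)),.066),
"rolltop":(g((209,153),5.2,(125,111)),g((415,180),5.2,(148,136)),.048),
"hole1":(g((389,191),2.6,(113,77)),g((144,152),2.6,(115,70)),.003),
"hole2":(g((389,191),2.6,(138,201)),g((144,152),2.6,(163,209)),.003)}
for k,(a,b,z) in F.items():
    p,e=tri(S,(a,b));print(k,p.round(4),e.round(1),"onz",onz(S[0],a,z).round(4),onz(S[1],b,z).round(4))
st=robot.state()
print(R.from_quat(st["orientation"]).as_matrix().round(3))
E
```

```text
post_b [ 0.5584 -0.1206  0.0733] [ 0.5  0.1  0.4 -0.1] onz [ 0.5597 -0.1214] [ 0.5577 -0.1194]
post_a [0.6187 0.0172 0.0746] [ 0.4  0.1  0.4 -0.1] onz [0.6192 0.0162] [0.6183 0.0181]
tip [ 0.5911 -0.0504  0.0668] [ 0.4  0.1  0.3 -0.1] onz [ 0.5908 -0.0517] [ 0.591  -0.0497]
rolltop [ 0.5417 -0.293   0.0469] [ 0.6  0.2  0.5 -0.1] onz [ 0.5425 -0.2943] [ 0.5411 -0.2915]
hole1 [0.563  0.302  0.1587] [ 4.6 -0.2  4.1 -0.7] onz [0.4613 0.2963] [0.5996 0.3587]
hole2 [ 0.4859  0.3623 -0.21  ] [-3.7  0.2 -3.5  0.6] onz [0.6005 0.3558] [0.4615 0.2983]
[[-0.    -0.943  0.333]
 [ 0.     0.333  0.943]
 [-1.     0.     0.   ]]
```

```bash
cat >> h.py <<'E'
def Rj(deg):
    a=np.radians(deg);x=np.array([0,0,-1.]);z=np.array([np.cos(a),np.sin(a),0]);return np.c_[x,np.cross(z,x),z]
def plan(wps,grip,step=30.,sst=.11):
    """wps: list of (xyz, jawdeg); prints rows"""
    st=robot.state();p=st["position"].copy();M=R.from_quat(st["orientation"]).as_matrix();rows=[]
    for q,deg in wps:
        q=np.array(q);T=Rj(deg) if deg is not None else M
        rv=R.from_matrix(M.T@T).as_rotvec()
        n=max(1,int(np.ceil(np.linalg.norm(q-p)*1e3/step)),int(np.ceil(np.linalg.norm(rv)/sst)))
        for i in range(n):
            A=M@R.from_rotvec(rv*i/n).as_matrix()
            rows.append([grip,(A.T@(q-p)/n*1e3).round(1).tolist(),(rv/n).round(3).tolist()])
        p=q;M=T
    for i in range(0,len(rows),12):
        print(str(rows[i:i+12]).replace(" ",""))
def stt():
    st=robot.state();M=R.from_quat(st["orientation"]).as_matrix()
    print("t",round(st["t"],2),"p",st["position"].round(4),"jaw",np.degrees(np.arctan2(M[1,2],M[0,2])).round(1),"x",M[:,0].round(3),"F",st["ft_force"].round(1),"w",round(st["gripper_width"],4),"q",st["joints"].round(2))
E
python3 -c "
from h import *
plan([((.48,.35,.22),45),((.6,0,.22),0),((.5417,-.293,.15),-23.6)],1)"
```

```text
[[1,[0.9,-25.8,-10.4],[0.034,0.0,-0.0]],[1,[0.9,-26.2,-9.5],[0.034,0.0,-0.0]],[1,[0.9,-26.5,-8.6],[0.034,0.0,-0.0]],[1,[0.9,-26.8,-7.7],[0.034,0.0,-0.0]],[1,[0.9,-27.0,-6.8],[0.034,0.0,-0.0]],[1,[0.9,-27.2,-5.8],[0.034,0.0,-0.0]],[1,[0.9,-27.4,-4.9],[0.034,0.0,-0.0]],[1,[0.9,-27.6,-3.9],[0.034,0.0,-0.0]],[1,[0.9,-27.7,-3.0],[0.034,0.0,-0.0]],[1,[0.9,-27.8,-2.1],[0.034,0.0,-0.0]],[1,[0.9,-27.8,-1.1],[0.034,0.0,-0.0]],[1,[0.9,-27.9,-0.1],[0.034,0.0,-0.0]]]
[[1,[0.9,-27.8,0.8],[0.034,0.0,-0.0]],[1,[0.0,-25.6,-12.5],[0.06,0.0,0.0]],[1,[0.0,-26.3,-10.9],[0.06,0.0,0.0]],[1,[0.0,-26.9,-9.3],[0.06,0.0,0.0]],[1,[0.0,-27.4,-7.7],[0.06,0.0,0.0]],[1,[0.0,-27.8,-6.0],[0.06,0.0,0.0]],[1,[0.0,-28.1,-4.3],[0.06,0.0,0.0]],[1,[0.0,-28.3,-2.6],[0.06,0.0,0.0]],[1,[0.0,-28.4,-0.9],[0.06,0.0,0.0]],[1,[0.0,-28.5,0.8],[0.06,0.0,0.0]],[1,[0.0,-28.3,2.5],[0.06,0.0,0.0]],[1,[0.0,-28.1,4.2],[0.06,0.0,0.0]]]
[[1,[0.0,-27.8,5.9],[0.06,0.0,0.0]],[1,[0.0,-27.4,7.6],[0.06,0.0,0.0]],[1,[6.4,-26.6,-5.3],[0.037,0.0,0.0]],[1,[6.4,-26.8,-4.3],[0.037,0.0,0.0]],[1,[6.4,-27.0,-3.3],[0.037,0.0,0.0]],[1,[6.4,-27.1,-2.3],[0.037,0.0,0.0]],[1,[6.4,-27.1,-1.3],[0.037,0.0,0.0]],[1,[6.4,-27.2,-0.2],[0.037,0.0,0.0]],[1,[6.4,-27.1,0.8],[0.037,0.0,0.0]],[1,[6.4,-27.1,1.8],[0.037,0.0,0.0]],[1,[6.4,-27.0,2.8],[0.037,0.0,0.0]],[1,[6.4,-26.9,3.8],[0.037,0.0,0.0]]]
[[1,[6.4,-26.7,4.8],[0.037,0.0,0.0]]]
```

Request:
drive_tool:
  commands:
    - [1, [1, -26, -10], [0.034, 0, 0]]
    - [1, [1, -26, -9], [0.034, 0, 0]]
    - [1, [1, -26.5, -9], [0.034, 0, 0]]
    - [1, [1, -27, -8], [0.034, 0, 0]]
    - [1, [1, -27, -7], [0.034, 0, 0]]
    - [1, [1, -27, -6], [0.034, 0, 0]]
    - [1, [1, -27.5, -5], [0.034, 0, 0]]
    - [1, [1, -27.5, -4], [0.034, 0, 0]]
    - [1, [1, -27.5, -3], [0.034, 0, 0]]
    - [1, [1, -28, -2], [0.034, 0, 0]]
    - [1, [1, -28, -1], [0.034, 0, 0]]
    - [1, [1, -28, 0], [0.034, 0, 0]]

```text
t: 2.3
position: [0.4695, 0.3504, 0.2187]
orientation: [-0.273, 0.651, 0.276, 0.652]
ft_force: [-0.4, 0.2, 0.8]
gripper_width: 0.0855
```

Request:
drive_tool:
  commands:
    - [1, [1, -28, 1], [0.034, 0, 0]]
    - [1, [0, -25.5, -12.5], [0.06, 0, 0]]
    - [1, [0, -26.5, -11], [0.06, 0, 0]]
    - [1, [0, -27, -9.5], [0.06, 0, 0]]
    - [1, [0, -27.5, -7.5], [0.06, 0, 0]]
    - [1, [0, -28, -6], [0.06, 0, 0]]
    - [1, [0, -28, -4.5], [0.06, 0, 0]]
    - [1, [0, -28.5, -2.5], [0.06, 0, 0]]
    - [1, [0, -28.5, -1], [0.06, 0, 0]]
    - [1, [0, -28.5, 1], [0.06, 0, 0]]
    - [1, [0, -28.5, 2.5], [0.06, 0, 0]]
    - [1, [0, -28, 4], [0.06, 0, 0]]

```text
t: 3.3
position: [0.5854, -0.0028, 0.2177]
orientation: [-0.014, 0.706, 0.017, 0.708]
ft_force: [0.1, -0.5, -1.1]
gripper_width: 0.0852
```

```bash
python3 -c "
from h import *
stt()
plan([((.59,-.03,.22),-10),((.5417,-.293,.13),-23.6)],1)"
```

```text
t 3.3 p [ 0.5854 -0.0028  0.2177] jaw 2.5 x [ 0.003  0.005 -1.   ] F [ 0.1 -0.5 -1.1] w 0.0852 q [-0.48  0.26  0.49  1.62 -0.13  1.29  0.08]
[[1,[-1.2,-13.7,1.7],[0.109,0.002,-0.003]],[1,[-1.2,-13.4,3.2],[0.109,0.002,-0.003]],[1,[9.0,-26.7,-0.2],[0.024,0.0,0.0]],[1,[9.0,-26.7,0.4],[0.024,0.0,0.0]],[1,[9.0,-26.7,1.1],[0.024,0.0,0.0]],[1,[9.0,-26.7,1.7],[0.024,0.0,0.0]],[1,[9.0,-26.6,2.3],[0.024,0.0,0.0]],[1,[9.0,-26.6,3.0],[0.024,0.0,0.0]],[1,[9.0,-26.5,3.6],[0.024,0.0,0.0]],[1,[9.0,-26.4,4.2],[0.024,0.0,0.0]],[1,[9.0,-26.3,4.9],[0.024,0.0,0.0]],[1,[9.0,-26.2,5.5],[0.024,0.0,0.0]]]
```

Request:
drive_tool:
  commands:
    - [1, [0, -14, 2], [0.109, 0.002, -0.003]]
    - [1, [0, -14, 3], [0.109, 0.002, -0.003]]
    - [1, [9, -27, 0], [0.024, 0, 0]]
    - [1, [9, -27, 0.5], [0.024, 0, 0]]
    - [1, [9, -27, 1], [0.024, 0, 0]]
    - [1, [9, -27, 1.5], [0.024, 0, 0]]
    - [1, [9, -27, 2.5], [0.024, 0, 0]]
    - [1, [9, -26.5, 3], [0.024, 0, 0]]
    - [1, [9, -26.5, 3.5], [0.024, 0, 0]]
    - [1, [9, -26.5, 4], [0.024, 0, 0]]
    - [1, [9, -26.5, 5], [0.024, 0, 0]]
    - [1, [9, -26, 5.5], [0.024, 0, 0]]

```text
t: 4.3
position: [0.5248, -0.3241, 0.1284]
orientation: [0.164, 0.685, -0.163, 0.691]
ft_force: [0.3, 0.1, 0.1]
gripper_width: 0.0854
```

```bash
python3 - <<'E'
from h import *
stt()
S=[robot.snapshot("scene"),robot.snapshot("top")]
p=robot.state()["position"]
ims=[crop(s,proj(s,[.542,-.293,.06])[0],50,4,"") for s in S]
cv2.imwrite("pics/c2.png",np.hstack(ims))
plan([((.5417,-.293,.07),-23.6),((.5417,-.293,.01),-23.6)],1,step=20)
E
```

```text
t 4.3 p [ 0.5248 -0.3241  0.1284] jaw -26.7 x [ 0.009 -0.001 -1.   ] F [0.3 0.1 0.1] w 0.0854 q [-0.04  0.44  0.67  1.65 -0.3   1.15  0.24]
[[1,[14.4,10.1,0.4],[-0.015,0.002,-0.0]],[1,[14.4,10.1,0.6],[-0.015,0.002,-0.0]],[1,[14.4,10.1,0.7],[-0.015,0.002,-0.0]],[1,[14.4,10.1,0.9],[-0.015,0.002,-0.0]],[1,[15.0,0.0,0.0],[0.0,0.0,0.0]],[1,[15.0,0.0,0.0],[0.0,0.0,0.0]],[1,[15.0,0.0,0.0],[0.0,0.0,0.0]],[1,[15.0,0.0,0.0],[0.0,0.0,0.0]]]
```

View pics/c2.png

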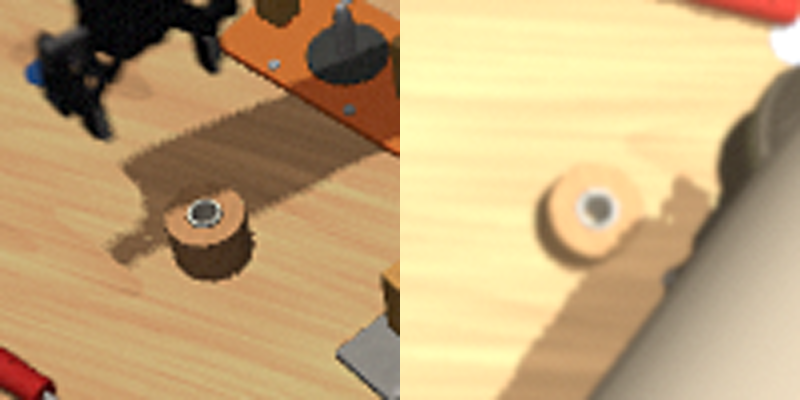

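Request:
drive_tool:
  commands:
    - [1, [10, 10, 0.5], [-0.015, 0.002, 0]]
    - [1, [10, 10, 0.5], [-0.015, 0.002, 0]]
    - [1, [14, 10, 0.5], [-0.015, 0.002, 0]]
    - [1, [14, 10, 1], [-0.015, 0.002, 0]]
    - [1, [0, 0, 0], [0, 0, 0]]

```text
t: 4.82
position: [0.5425, -0.2894, 0.0748]
orientation: [0.145, 0.693, -0.143, 0.692]
ft_force: [-0.9, 0.8, -0.9]
gripper_width: 0.0855
```

```bash
python3 - <<'E'
from h import *
stt()
plan([((.5417,-.293,.05),-23.6),((.5417,-.293,.009),-23.6)],1,step=14)
E
```

```text
t 4.82 p [ 0.5425 -0.2894  0.0748] jaw -23.4 x [-0.     0.003 -1.   ] F [-0.9  0.8 -0.9] w 0.0855 q [-0.07  0.5   0.63  1.69 -0.33  1.06  0.26]
[[1,[12.4,-1.8,0.4],[0.002,-0.001,-0.001]],[1,[12.4,-1.8,0.4],[0.002,-0.001,-0.001]],[1,[13.7,0.0,0.0],[0.0,0.0,0.0]],[1,[13.7,0.0,0.0],[0.0,0.0,0.0]],[1,[13.7,0.0,0.0],[0.0,0.0,0.0]]]
```

Request:
drive_tool:
  commands:
    - [1, [12, -1.8, 0.4], [0, 0, 0]]
    - [1, [12, -1.8, 0.4], [0, 0, 0]]
    - [1, [14, 0, 0], [0, 0, 0]]
    - [1, [14, 0, 0], [0, 0, 0]]
    - [1, [13, 0, 0], [0, 0, 0]]
    - [1, [0, 0, 0], [0, 0, 0]]
  force: 40

```text
t: 5.32
position: [0.5424, -0.29, 0.0021]
orientation: [0.143, 0.694, -0.14, 0.692]
ft_force: [0.4, 0.6, 0.5]
gripper_width: 0.0855
```

Request:
drive_tool:
  commands:
    - [0.5, [0, 0, 0], [0, 0, 0]]
    - [0.5, [0, 0, 0], [0, 0, 0]]
    - [0.5, [0, 0, 0], [0, 0, 0]]
    - [0.5, [0, 0, 0], [0, 0, 0]]
    - [0.5, [0, 0, 0], [0, 0, 0]]
    - [0.5, [0, 0, 0], [0, 0, 0]]
  force: 40

```text
t: 5.82
position: [0.5425, -0.2914, 0.0032]
orientation: [0.143, 0.693, -0.141, 0.692]
ft_force: [-0.6, 0.5, -2.7]
gripper_width: 0.0585
```

```bash
python3 - <<'E'
from h import *
stt()
S=[robot.snapshot("scene"),robot.snapshot("top")]
ims=[crop(s,proj(s,[.542,-.293,.06])[0],50,4,"") for s in S]
cv2.imwrite("pics/c3.png",np.hstack(ims))
plan([((.5417,-.293,.1),-23.6),((.589,-.0505,.1),-23.6)],.5,step=22)
E
```

```text
t 5.82 p [ 0.5425 -0.2914  0.0032] jaw -23.2 x [-0.001  0.003 -1.   ] F [-0.6  0.5 -2.7] w 0.0585 q [-0.03  0.6   0.58  1.72 -0.39  0.94  0.3 ]
[[0.5,[-19.4,-0.3,-0.0],[0.001,-0.0,-0.0]],[0.5,[-19.4,-0.3,-0.0],[0.001,-0.0,-0.0]],[0.5,[-19.4,-0.3,-0.0],[0.001,-0.0,-0.0]],[0.5,[-19.4,-0.3,-0.0],[0.001,-0.0,-0.0]],[0.5,[-19.4,-0.3,-0.0],[0.001,-0.0,-0.0]],[0.5,[0.0,20.1,-4.5],[0.0,0.0,0.0]],[0.5,[0.0,20.1,-4.5],[0.0,0.0,0.0]],[0.5,[0.0,20.1,-4.5],[0.0,0.0,0.0]],[0.5,[0.0,20.1,-4.5],[0.0,0.0,0.0]],[0.5,[0.0,20.1,-4.5],[0.0,0.0,0.0]],[0.5,[0.0,20.1,-4.5],[0.0,0.0,0.0]],[0.5,[0.0,20.1,-4.5],[0.0,0.0,0.0]]]
[[0.5,[0.0,20.1,-4.5],[0.0,0.0,0.0]],[0.5,[0.0,20.1,-4.5],[0.0,0.0,0.0]],[0.5,[0.0,20.1,-4.5],[0.0,0.0,0.0]],[0.5,[0.0,20.1,-4.5],[0.0,0.0,0.0]],[0.5,[0.0,20.1,-4.5],[0.0,0.0,0.0]]]
```

View pics/c3.png

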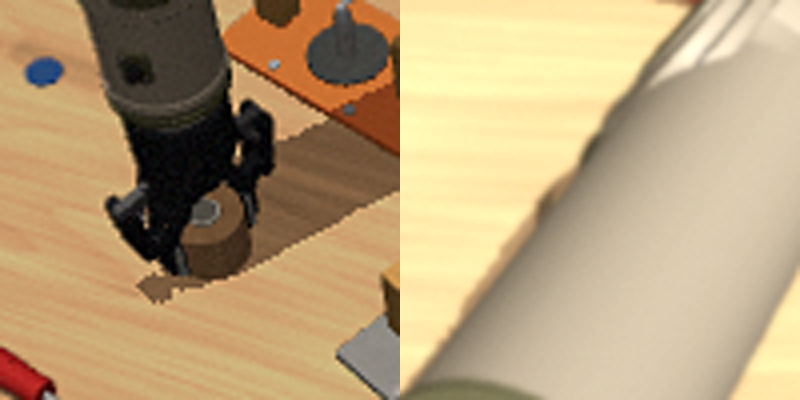

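Request:
drive_tool:
  commands:
    - [0.5, [-18, 0, 0], [0, 0, 0]]
    - [0.5, [-20, 0, 0], [0, 0, 0]]
    - [0.5, [-20, 0, 0], [0, 0, 0]]
    - [0.5, [-20, 0, 0], [0, 0, 0]]
    - [0.5, [-20, 0, 0], [0, 0, 0]]
    - [0.5, [-20, 5, -1], [0, 0, 0]]
    - [0.5, [-10, 18, -4], [0, 0, 0]]
    - [0.5, [0, 24, -5], [0, 0, 0]]
    - [0.5, [0, 24, -5], [0, 0, 0]]
    - [0.5, [0, 24, -5], [0, 0, 0]]
    - [0.5, [0, 24, -5], [0, 0, 0]]
    - [0.5, [0, 24, -5], [0, 0, 0]]

```text
t: 6.92
position: [0.5692, -0.1508, 0.1387]
orientation: [0.147, 0.692, -0.146, 0.691]
ft_force: [0.0, -0.5, -2.7]
gripper_width: 0.0583
```

```bash
python3 - <<'E'
from h import *
stt()
plan([((.5905,-.049,.115),-23.6)],.5,step=22)
E
```

```text
t 6.92 p [ 0.5692 -0.1508  0.1387] jaw -23.9 x [-0.001  0.    -1.   ] F [ 0.  -0.5 -2.7] w 0.0583 q [-0.33  0.36  0.63  1.7  -0.23  1.15 -0.05]
[[0.5,[4.8,20.3,-4.4],[-0.001,-0.0,0.0]],[0.5,[4.7,20.3,-4.3],[-0.001,-0.0,0.0]],[0.5,[4.7,20.3,-4.3],[-0.001,-0.0,0.0]],[0.5,[4.7,20.3,-4.3],[-0.001,-0.0,0.0]],[0.5,[4.7,20.4,-4.3],[-0.001,-0.0,0.0]]]
```

Request:
drive_tool:
  commands:
    - [0.5, [4.7, 20, -4.3], [0, 0, 0]]
    - [0.5, [4.7, 20, -4.3], [0, 0, 0]]
    - [0.5, [4.7, 20, -4.3], [0, 0, 0]]
    - [0.5, [4.7, 20, -4.3], [0, 0, 0]]
    - [0.5, [4, 16, -3.4], [0, 0, 0]]
    - [0.5, [0, 0, 0], [0, 0, 0]]
    - [0.5, [0, 0, 0], [0, 0, 0]]

```text
t: 7.5
position: [0.5907, -0.042, 0.1158]
orientation: [0.145, 0.692, -0.142, 0.692]
ft_force: [-0.7, -1.1, -1.2]
gripper_width: 0.0583
```

```bash
python3 - <<'E'
from h import *
stt()
S=[robot.snapshot("scene"),robot.snapshot("top")]
for s in S: print(proj(s,[.59,-.05,.09])[0].astype(int))
ims=[crop(s,proj(s,[.59,-.05,.09])[0],50,8 if i==0 else 4,"") for i,s in enumerate(S)]
cv2.imwrite("pics/c4.png",ims[0][:600]);cv2.imwrite("pics/c4t.png",ims[1])
plan([((.5905,-.049,.115),-23.6)],.5,step=22)
for n in("scene","top"):
  for l in("roll",):
    print([(np.round(d["centre"],4).tolist(),round(d["confidence"],2)) for d in robot.pinpoint(n,l)])
E
```

```text
t 7.5 p [ 0.5907 -0.042   0.1158] jaw -23.4 x [ 0.001  0.004 -1.   ] F [-0.7 -1.1 -1.2] w 0.0583 q [-0.47  0.39  0.58  1.72 -0.24  1.11 -0.23]
[302 202]
[347 178]
[[0.5,[0.9,-5.9,2.4],[0.002,-0.001,-0.004]]]
[([0.407, -0.0021, -0.0008], 0.17)]
[]
```

View pics/c4.png

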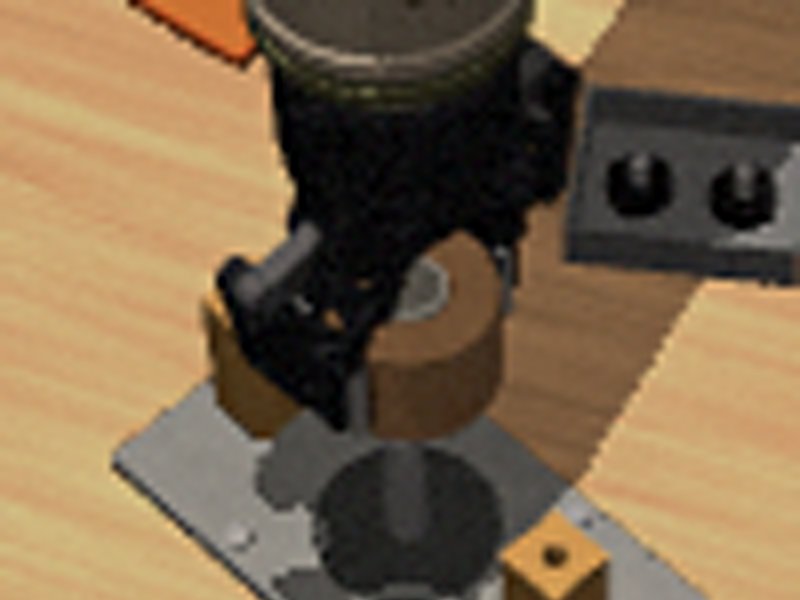

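View pics/c4t.png

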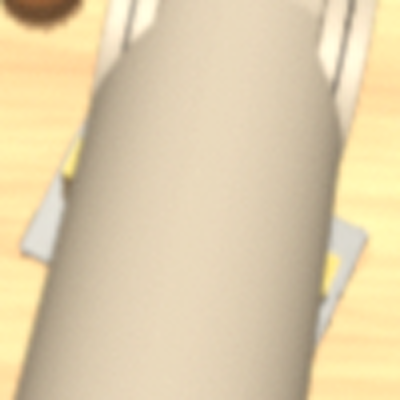

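Request:
drive_tool:
  commands:
    - [0.5, [0, -3, 1], [0, -0.001, -0.004]]
    - [0.5, [0, -2.5, 1], [0, 0, 0]]
    - [0.5, [0, 0, 0], [0, 0, 0]]
    - [0.5, [0, 0, 0], [0, 0, 0]]

```text
t: 8.03
position: [0.5901, -0.0537, 0.117]
orientation: [0.146, 0.691, -0.147, 0.693]
ft_force: [-0.2, -0.1, -1.3]
gripper_width: 0.0585
```

```bash
cat >>h.py <<'E'
def circ(c,r,n=60):
    t=np.linspace(0,2*np.pi,n);return np.c_[c[0]+r*np.cos(t),c[1]+r*np.sin(t),np.full(n,c[2])]
def draw(im,s,pts,o,k,col):
    uv=(proj(s,pts)-o+.5)*k-.5
    cv2.polylines(im,[np.round(uv*8).astype(np.int32)],False,col,1,cv2.LINE_AA,3)
E
cat > ov.py <<'E'
from h import *
import sys
stt()
s=robot.snapshot("scene");k=8
p=robot.state()["position"];M=R.from_quat(robot.state()["orientation"]).as_matrix()
c=p+M[:,1]*float(sys.argv[1])/1e3;b=c[2]-.003
u=proj(s,[.59,-.05,.08])[0].astype(int);im=crop(s,u,50,k,"");o=u-50
cv2.imwrite("pics/%s_raw.png"%sys.argv[2],im[100:700])
for z,r,col in((b,.03,(255,0,0)),(b+.046,.03,(255,0,0)),(b+.048,.013,(0,255,0)),(b+.048,.01,(0,255,0))): draw(im,s,circ((c[0],c[1],z),r),o,k,col)
sp=np.array([.590,-.0505]) 
for z,r in((.012,.034),(.012,.008),(.052,.008),(.066,.004)): draw(im,s,circ((*sp,z),r),o,k,(0,255,255))
d=np.array([.4008,.9162])
for sg in(1,-1): draw(im,s,circ((*(sp+sg*.075*d),.075),.004),o,k,(255,0,255))
cv2.imwrite("pics/%s.png"%sys.argv[2],im[100:700])
E
python3 ov.py -1.8 c5
```

```text
t 8.03 p [ 0.5901 -0.0537  0.117 ] jaw -23.8 x [ 0.002 -0.002 -1.   ] F [-0.2 -0.1 -1.3] w 0.0585 q [-0.46  0.39  0.58  1.72 -0.23  1.11 -0.22]
```

View pics/c5.png

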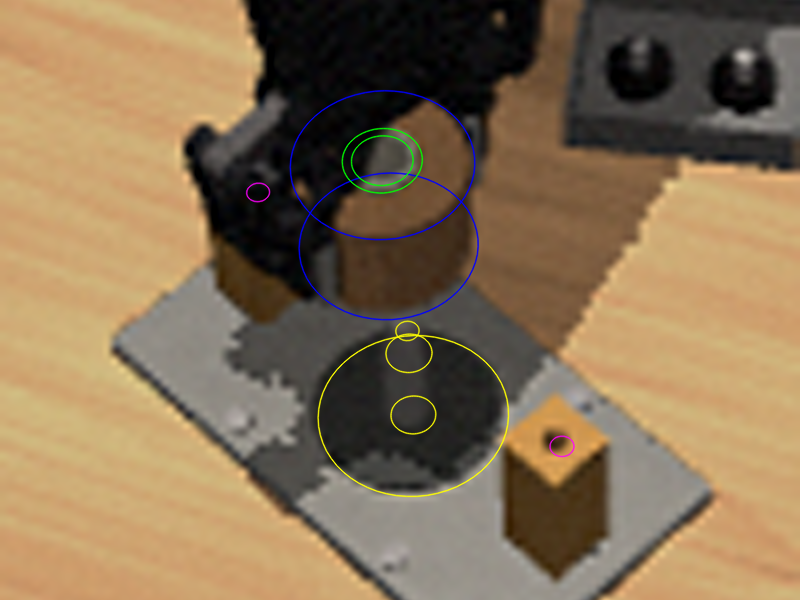

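View pics/c5_raw.png

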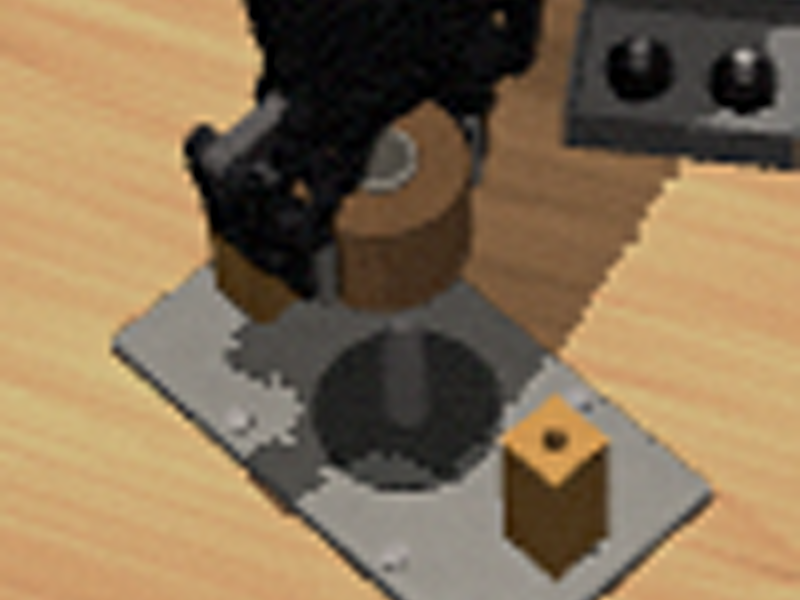

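Request:
drive_tool:
  commands:
    - [0.5, [0, 0, 0], [0, 0, 0]]
    - [0.5, [0, 0, 0], [0, 0, 0]]

```text
t: 8.25
position: [0.59, -0.0542, 0.117]
orientation: [0.146, 0.691, -0.147, 0.693]
ft_force: [0.2, -0.0, -2.9]
gripper_width: 0.0585
```

Request:
drive_tool:
  commands:
    - [0.5, [0, 0, 0], [0, 0, 0]]

```text
t: 8.33
position: [0.59, -0.0541, 0.117]
orientation: [0.146, 0.691, -0.147, 0.693]
ft_force: [-0.3, -0.2, -2.0]
gripper_width: 0.0583
```

Request:
drive_tool:
  commands:
    - [0.5, [0, 2, 0], [0, 0, 0]]

```text
t: 8.42
position: [0.5907, -0.0526, 0.117]
orientation: [0.146, 0.691, -0.147, 0.693]
ft_force: [-0.9, -0.2, -0.9]
gripper_width: 0.0586
```

Request:
drive_tool:
  commands:
    - [0.5, [0, 0, 0], [0, 0, 0]]

```text
t: 8.5
position: [0.5909, -0.0519, 0.117]
orientation: [0.146, 0.691, -0.147, 0.693]
ft_force: [-0.2, 0.4, -1.8]
gripper_width: 0.0586
```

Request:
drive_tool:
  commands:
    - [0.5, [0, 0, 0], [0, 0, 0]]

```text
t: 8.58
position: [0.5909, -0.0518, 0.117]
orientation: [0.146, 0.691, -0.147, 0.693]
ft_force: [1.0, 0.1, -0.9]
gripper_width: 0.0584
```

```bash
python3 ov.py -1.8 c6
```

```text
t 8.58 p [ 0.5909 -0.0518  0.117 ] jaw -23.9 x [ 0.002 -0.002 -1.   ] F [ 1.   0.1 -0.9] w 0.0584 q [-0.46  0.39  0.58  1.71 -0.23  1.11 -0.22]
```

Request:
drive_tool:
  commands:
    - [0.5, [0, 1.3, -0.7], [0, 0.001, 0.002]]
    - [0.5, [0, 1.3, -0.7], [0, 0, 0]]
    - [0.5, [8, 0, 0], [0, 0, 0]]
    - [0.5, [10, 0, 0], [0, 0, 0]]
    - [0.5, [10, 0, 0], [0, 0, 0]]
    - [0.5, [6, 0, 0], [0, 0, 0]]
    - [0.5, [0, 0, 0], [0, 0, 0]]
    - [0.5, [0, 0, 0], [0, 0, 0]]

```text
t: 9.3
position: [0.5899, -0.048, 0.0779]
orientation: [0.146, 0.692, -0.146, 0.692]
ft_force: [0.1, 0.1, -2.0]
gripper_width: 0.0585
```

```bash
python3 ov.py -1.8 c7
```

```text
t 9.3 p [ 0.5899 -0.048   0.0779] jaw -23.8 x [-0.     0.001 -1.   ] F [ 0.1  0.1 -2. ] w 0.0585 q [-0.45  0.43  0.56  1.75 -0.26  1.04 -0.21]
```

View pics/c7.png

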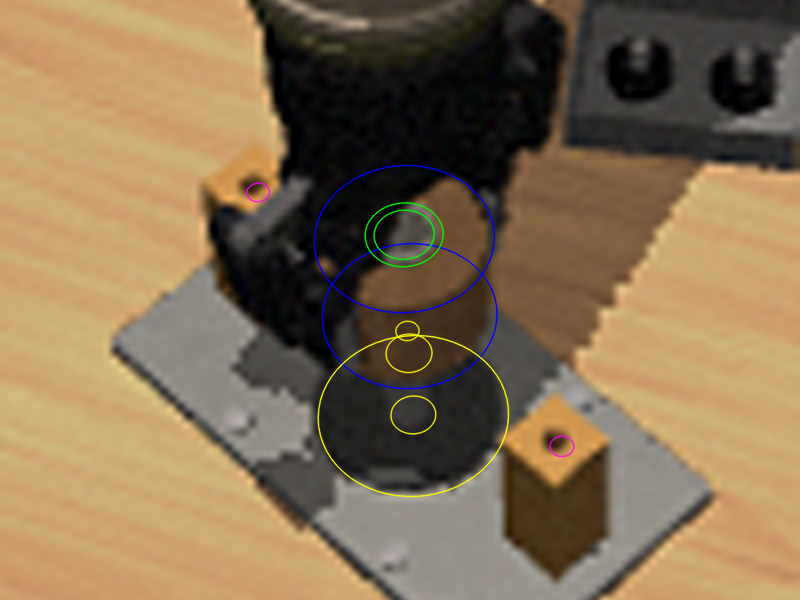

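View pics/c7_raw.png

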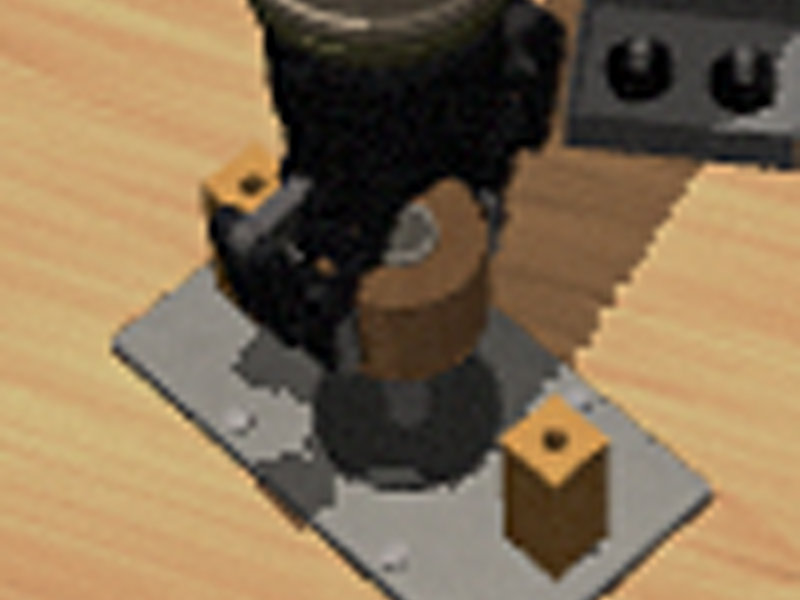

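Request:
drive_tool:
  commands:
    - [0.5, [0, -0.5, 1], [0, 0, 0]]
    - [0.5, [5, 0, 0], [0, 0, 0]]
    - [0.5, [6, 0, 0], [0, 0, 0]]
    - [0.5, [5, 0, 0], [0, 0, 0]]
    - [0.5, [0, 0, 0], [0, 0, 0]]

```text
t: 9.77
position: [0.5915, -0.0491, 0.0615]
orientation: [0.146, 0.691, -0.146, 0.692]
ft_force: [-0.2, 0.3, -2.5]
gripper_width: 0.0583
```

```bash
python3 ov.py -1.8 c8
```

```text
t 9.77 p [ 0.5915 -0.0491  0.0615] jaw -23.8 x [ 0.002  0.001 -1.   ] F [-0.2  0.3 -2.5] w 0.0583 q [-0.44  0.46  0.56  1.76 -0.28  1.01 -0.19]
```

Request:
drive_tool:
  commands:
    - [0.5, [4, 0, 0], [0, 0, 0]]
    - [0.5, [4, 0, 0], [0, 0, 0]]
    - [0.5, [2, 0, 0], [0, 0, 0]]

```text
t: 10.07
position: [0.5914, -0.0494, 0.0517]
orientation: [0.146, 0.691, -0.146, 0.692]
ft_force: [-3.2, -0.3, 0.7]
gripper_width: 0.0585
```

Request:
drive_tool:
  commands:
    - [0.5, [4, 0, 0], [0, 0, 0]]
    - [0.5, [4, 0, 0], [0, 0, 0]]
    - [0.5, [2, 0, 0], [0, 0, 0]]

```text
t: 10.32
position: [0.5911, -0.0494, 0.0404]
orientation: [0.147, 0.692, -0.146, 0.692]
ft_force: [0.2, -0.7, -1.7]
gripper_width: 0.0586
```

Request:
drive_tool:
  commands:
    - [0.5, [5, 0, 0], [0, 0, 0]]
    - [0.5, [5, 0, 0], [0, 0, 0]]
    - [0.5, [4, 0, 0], [0, 0, 0]]
    - [0.5, [3, 0, 0], [0, 0, 0]]

```text
t: 10.65
position: [0.5912, -0.0495, 0.0216]
orientation: [0.147, 0.692, -0.146, 0.692]
ft_force: [-0.6, -0.1, -0.4]
gripper_width: 0.0582
```

Request:
drive_tool:
  commands:
    - [0.5, [3, 0, 0], [0, 0, 0]]
    - [0.5, [2, 0, 0], [0, 0, 0]]
    - [0.5, [1, 0, 0], [0, 0, 0]]

```text
t: 10.9
position: [0.5912, -0.0494, 0.0142]
orientation: [0.146, 0.692, -0.146, 0.692]
ft_force: [-1.5, 0.1, -0.2]
gripper_width: 0.0584
```

Request:
drive_tool:
  commands:
    - [0.5, [1, 0, 0], [0, 0, 0]]
    - [0.5, [0, 0, 0], [0, 0, 0]]

```text
t: 11.07
position: [0.5912, -0.0495, 0.0138]
orientation: [0.147, 0.692, -0.146, 0.692]
ft_force: [-1.0, 0.6, -2.8]
gripper_width: 0.0584
```

Request:
drive_tool:
  commands:
    - [0.5, [1, 0, 0], [0, 0, 0]]
    - [0.5, [0, 0, 0], [0, 0, 0]]

```text
t: 11.23
position: [0.5912, -0.0495, 0.0139]
orientation: [0.147, 0.692, -0.146, 0.692]
ft_force: [-1.9, -0.4, -3.5]
gripper_width: 0.059
```

```bash
python3 ov.py -1.8 c9
```

```text
t 11.23 p [ 0.5912 -0.0495  0.0139] jaw -23.9 x [ 0.     0.002 -1.   ] F [-1.9 -0.4 -3.5] w 0.059 q [-0.41  0.52  0.53  1.78 -0.32  0.92 -0.16]
```

View pics/c9.png

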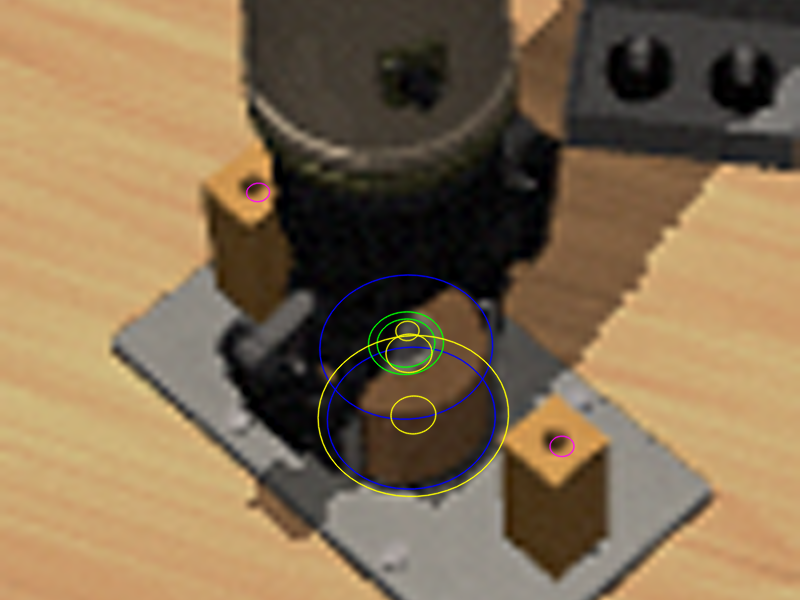

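Request:
drive_tool:
  commands:
    - [0.9, [0, 0, 0], [0, 0, 0]]
    - [0.9, [0, 0, 0], [0, 0, 0]]
    - [0.9, [0, 0, 0], [0, 0, 0]]
    - [0.9, [0, 0, 0], [0, 0, 0]]
    - [0.9, [0, 0, 0], [0, 0, 0]]

```text
t: 11.7
position: [0.5932, -0.0493, 0.0146]
orientation: [0.147, 0.69, -0.145, 0.693]
ft_force: [0.4, -0.3, 0.2]
gripper_width: 0.0768
```

Request:
drive_tool:
  commands:
    - [0.9, [-5, 0, 0], [0, 0, 0]]
    - [0.9, [-10, 0, 0], [0, 0, 0]]
    - [0.9, [-20, 0, 0], [0, 0, 0]]
    - [0.9, [-25, 0, 0], [0, 0, 0]]
    - [0.9, [-25, 0, 0], [0, 0, 0]]
    - [0.9, [-25, 0, 0], [0, 0, 0]]
    - [0.9, [-25, 0, 0], [0, 0, 0]]
    - [0.9, [-15, 0, 0], [0, 0, 0]]

```text
t: 12.37
position: [0.5902, -0.0503, 0.1726]
orientation: [0.147, 0.692, -0.147, 0.692]
ft_force: [1.0, 0.7, 0.1]
gripper_width: 0.0771
```

```bash
python3 - <<'E'
from h import *
stt()
plan([((.56,.15,.2),-30),((.531,.327,.12),-66.6)],.9,step=28)
E
python3 ov.py -1.8 c10
```

```text
t 12.37 p [ 0.5902 -0.0503  0.1726] jaw -23.9 x [-0.  0. -1.] F [1.  0.7 0.1] w 0.0771 q [-0.48  0.33  0.6   1.66 -0.2   1.21 -0.25]
[[0.9,[-3.4,21.3,-13.6],[0.013,-0.0,-0.0]],[0.9,[-3.4,21.2,-13.9],[0.013,-0.0,-0.0]],[0.9,[-3.4,21.0,-14.2],[0.013,-0.0,-0.0]],[0.9,[-3.4,20.8,-14.4],[0.013,-0.0,-0.0]],[0.9,[-3.4,20.6,-14.7],[0.013,-0.0,-0.0]],[0.9,[-3.4,20.4,-15.0],[0.013,-0.0,-0.0]],[0.9,[-3.4,20.2,-15.3],[0.013,-0.0,-0.0]],[0.9,[-3.4,20.0,-15.5],[0.013,-0.0,-0.0]],[0.9,[10.0,17.3,-14.2],[0.08,0.0,0.0]],[0.9,[10.0,16.2,-15.5],[0.08,0.0,0.0]],[0.9,[10.0,14.9,-16.8],[0.08,0.0,0.0]],[0.9,[10.0,13.5,-17.9],[0.08,0.0,0.0]]]
[[0.9,[10.0,12.0,-18.9],[0.08,0.0,0.0]],[0.9,[10.0,10.5,-19.8],[0.08,0.0,0.0]],[0.9,[10.0,8.8,-20.6],[0.08,0.0,0.0]],[0.9,[10.0,7.2,-21.2],[0.08,0.0,0.0]]]
t 12.37 p [ 0.5902 -0.0503  0.1726] jaw -23.9 x [-0.  0. -1.] F [1.  0.7 0.1] w 0.0771 q [-0.48  0.33  0.6   1.66 -0.2   1.21 -0.25]
```

View pics/c10_raw.png

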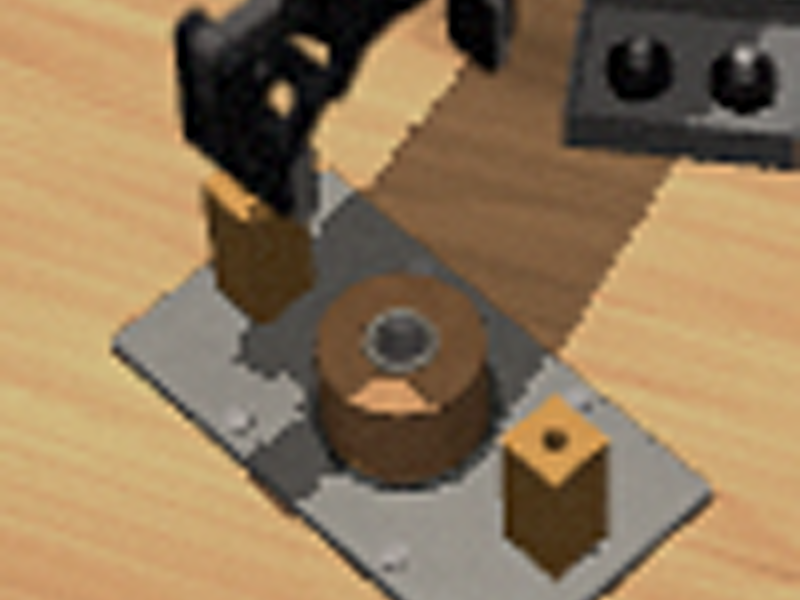

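Request:
drive_tool:
  commands:
    - [0.5, [-5, 20, -13], [0.013, 0, 0]]
    - [0.5, [-5, 21, -14], [0.013, 0, 0]]
    - [0.5, [-3, 21, -14], [0.013, 0, 0]]
    - [0.5, [-3, 21, -14.5], [0.013, 0, 0]]
    - [0.5, [-3, 20.5, -14.5], [0.013, 0, 0]]
    - [0.5, [-3, 20.5, -15], [0.013, 0, 0]]
    - [0.5, [-3, 20, -15], [0.013, 0, 0]]
    - [0.5, [-3, 20, -15.5], [0.013, 0, 0]]
    - [0.5, [10, 17, -14], [0.08, 0, 0]]
    - [0.5, [10, 16, -15.5], [0.08, 0, 0]]
    - [0.5, [10, 15, -17], [0.08, 0, 0]]
    - [0.5, [10, 13.5, -18], [0.08, 0, 0]]

```text
t: 13.42
position: [0.5516, 0.2401, 0.1793]
orientation: [0.304, 0.634, -0.294, 0.647]
ft_force: [0.7, 0.5, -0.5]
gripper_width: 0.0427
```

```bash
python3 - <<'E'
from h import *
stt()
plan([((.531,.327,.12),-66.6)],.5,step=25)
E
```

```text
t 13.42 p [0.5516 0.2401 0.1793] jaw -50.1 x [ 0.022  0.006 -1.   ] F [ 0.7  0.5 -0.5] w 0.0427 q [-0.92  0.32  0.52  1.64 -0.16  1.2  -1.23]
[[0.5,[11.9,7.7,-16.1],[0.058,0.001,-0.004]],[0.5,[11.8,6.9,-16.5],[0.058,0.001,-0.004]],[0.5,[11.8,6.0,-16.8],[0.058,0.001,-0.004]],[0.5,[11.8,5.0,-17.1],[0.058,0.001,-0.004]],[0.5,[11.8,4.1,-17.4],[0.058,0.001,-0.004]]]
```

Request:
drive_tool:
  commands:
    - [0.5, [12, 7, -13], [0.05, 0.001, -0.004]]
    - [0.5, [12, 7, -14], [0.055, 0.001, -0.004]]
    - [0.5, [12, 6, -15], [0.055, 0.001, -0.004]]
    - [0.5, [11, 5, -16], [0.055, 0.001, -0.004]]
    - [0.5, [8, 4, -8], [0.03, 0.001, -0.004]]
    - [0.5, [0, 0, 0], [0, 0, 0]]
    - [0.5, [0, 0, 0], [0, 0, 0]]

```text
t: 14.0
position: [0.5359, 0.3209, 0.1244]
orientation: [0.379, 0.597, -0.377, 0.598]
ft_force: [-0.4, -0.4, -0.3]
gripper_width: 0.0427
```

```bash
cat > ov2.py <<'E'
from h import *
import sys
stt()
k=6;outs=[]
st=robot.state();p=st["position"];M=R.from_quat(st["orientation"]).as_matrix()
for n in("scene","top"):
    s=robot.snapshot(n)
    u=proj(s,[.531,.327,.03])[0].astype(int);im=crop(s,u,50,k,"");o=u-50;raw=im.copy()
    c=np.array([.531,.327]);d=np.array([np.cos(np.radians(23.4)),np.sin(np.radians(23.4))]);e=np.array([d[1],-d[0]])
    for sg in(1,-1):
        draw(im,s,circ((*(c+sg*.075*d),.006),.009),o,k,(0,255,255))
    bar=[(*(c+a*.036*d+b*.007*e),.046) for a,b in((1,1),(1,-1),(-1,-1),(-1,1),(1,1))]
    draw(im,s,np.array(bar),o,k,(0,255,0))
    draw(im,s,circ(p,.003),o,k,(255,0,255))
    draw(im,s,np.array([p+M[:,2]*.022,p-M[:,2]*.022]),o,k,(255,0,255))
    cv2.imwrite("pics/%s_%s.png"%(sys.argv[1],n),im)
    cv2.imwrite("pics/%s_%s_raw.png"%(sys.argv[1],n),raw)
plan([((.531,.327,.08),-66.6),((.531,.327,.018),-66.6)],.5,step=14)
E
python3 ov2.py d1
```

```text
t 14.0 p [0.5359 0.3209 0.1244] jaw -64.7 x [ 0.002  0.001 -1.   ] F [-0.4 -0.4 -0.3] w 0.0427 q [-1.01  0.44  0.52  1.62 -0.23  1.14 -1.57]
[[0.5,[11.2,-0.5,-2.1],[0.008,-0.0,-0.001]],[0.5,[11.2,-0.5,-2.1],[0.008,-0.0,-0.001]],[0.5,[11.2,-0.5,-2.1],[0.008,-0.0,-0.001]],[0.5,[11.2,-0.5,-2.1],[0.008,-0.0,-0.001]],[0.5,[12.4,0.0,0.0],[0.0,0.0,0.0]],[0.5,[12.4,0.0,0.0],[0.0,0.0,0.0]],[0.5,[12.4,0.0,0.0],[0.0,0.0,0.0]],[0.5,[12.4,0.0,0.0],[0.0,0.0,0.0]],[0.5,[12.4,0.0,0.0],[0.0,0.0,0.0]]]
```

View pics/d1_scene.png

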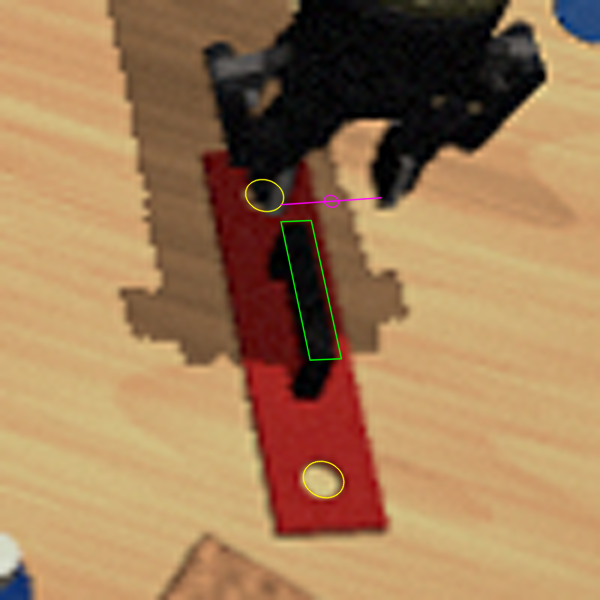

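View pics/d1_top.png

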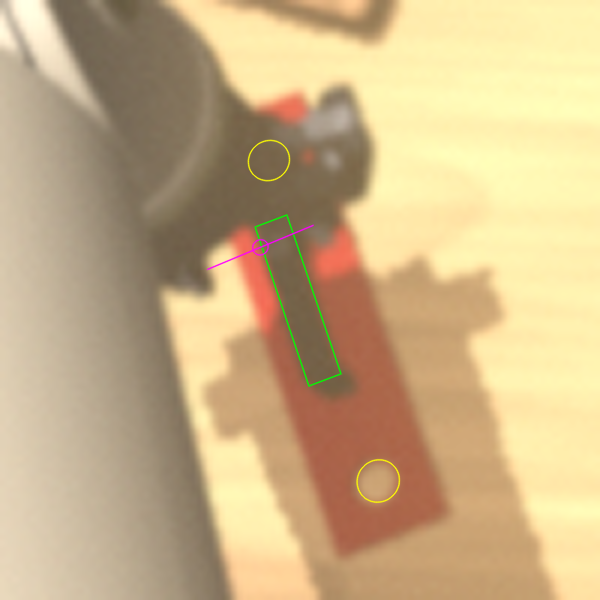

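Request:
drive_tool:
  commands:
    - [0.5, [8, -0.5, -2], [0.008, 0, -0.001]]
    - [0.5, [11, -0.5, -2], [0.008, 0, -0.001]]
    - [0.5, [11, -0.5, -2], [0.008, 0, 0]]
    - [0.5, [11, -0.5, -1], [0.008, 0, 0]]
    - [0.5, [9, 0, 0], [0, 0, 0]]
    - [0.5, [0, 0, 0], [0, 0, 0]]
    - [0.5, [0, 0, 0], [0, 0, 0]]

```text
t: 14.68
position: [0.5326, 0.3228, 0.071]
orientation: [0.391, 0.589, -0.389, 0.591]
ft_force: [-0.3, 0.2, 0.3]
gripper_width: 0.0424
```

```bash
python3 ov2.py d2
```

```text
t 14.68 p [0.5326 0.3228 0.071 ] jaw -66.9 x [ 0.003  0.001 -1.   ] F [-0.3  0.2  0.3] w 0.0424 q [-1.01  0.49  0.5   1.67 -0.27  1.05 -1.59]
[[0.5,[-8.5,0.1,-4.4],[-0.005,-0.0,-0.003]],[0.5,[12.4,0.0,0.0],[0.0,0.0,0.0]],[0.5,[12.4,0.0,0.0],[0.0,0.0,0.0]],[0.5,[12.4,0.0,0.0],[0.0,0.0,0.0]],[0.5,[12.4,0.0,0.0],[0.0,0.0,0.0]],[0.5,[12.4,0.0,0.0],[0.0,0.0,0.0]]]
```

View pics/d2_scene.png

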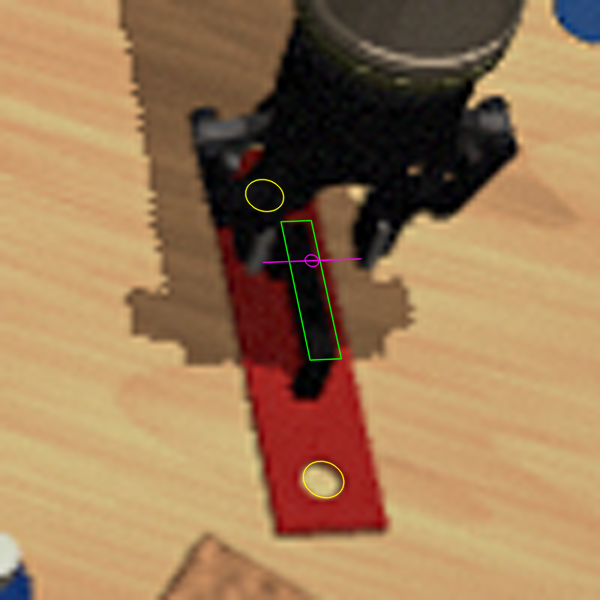

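Request:
drive_tool:
  commands:
    - [0.5, [2, 0, -2], [-0.005, 0, -0.003]]
    - [0.5, [8, 0, -2], [0, 0, 0]]
    - [0.5, [10, 0, 0], [0, 0, 0]]
    - [0.5, [10, 0, 0], [0, 0, 0]]
    - [0.5, [9, 0, 0], [0, 0, 0]]
    - [0.5, [6, 0, 0], [0, 0, 0]]
    - [0.5, [0, 0, 0], [0, 0, 0]]
    - [0.5, [0, 0, 0], [0, 0, 0]]

```text
t: 15.45
position: [0.5314, 0.3274, 0.0221]
orientation: [0.388, 0.591, -0.388, 0.591]
ft_force: [-1.6, -0.1, -0.4]
gripper_width: 0.0426
```

```bash
python3 ov2.py d3
```

```text
t 15.45 p [0.5314 0.3274 0.0221] jaw -66.6 x [ 0.001  0.001 -1.   ] F [-1.6 -0.1 -0.4] w 0.0426 q [-0.99  0.56  0.48  1.69 -0.3   0.96 -1.57]
[[0.5,[-11.5,-0.1,0.0],[0.0,-0.0,-0.0]],[0.5,[-11.5,-0.1,0.0],[0.0,-0.0,-0.0]],[0.5,[-11.5,-0.1,0.0],[0.0,-0.0,-0.0]],[0.5,[-11.5,-0.1,0.1],[0.0,-0.0,-0.0]],[0.5,[-11.5,-0.2,0.1],[0.0,-0.0,-0.0]],[0.5,[12.4,0.0,0.0],[0.0,0.0,0.0]],[0.5,[12.4,0.0,0.0],[0.0,0.0,0.0]],[0.5,[12.4,0.0,0.0],[0.0,0.0,0.0]],[0.5,[12.4,0.0,0.0],[0.0,0.0,0.0]],[0.5,[12.4,0.0,0.0],[0.0,0.0,0.0]]]
```

View pics/d3_scene.png

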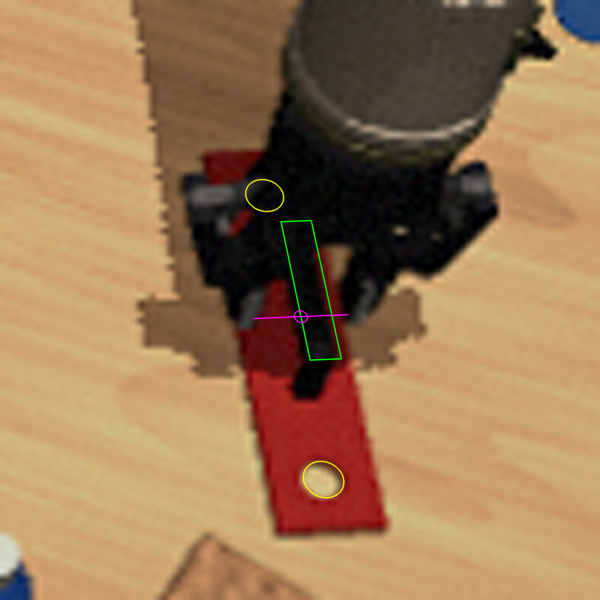

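Request:
drive_tool:
  commands:
    - [0.5, [3, 0, 0], [0, 0, 0]]
    - [0.5, [0, 0, 0], [0, 0, 0]]
    - [0, [0, 0, 0], [0, 0, 0]]
    - [0, [0, 0, 0], [0, 0, 0]]
    - [0, [0, 0, 0], [0, 0, 0]]
    - [0, [0, 0, 0], [0, 0, 0]]
    - [0, [0, 0, 0], [0, 0, 0]]
    - [0, [0, 0, 0], [0, 0, 0]]
    - [0, [0, 0, 0], [0, 0, 0]]
    - [0, [0, 0, 0], [0, 0, 0]]
  force: 80

```text
t: 16.38
position: [0.5324, 0.3283, 0.021]
orientation: [0.39, 0.591, -0.386, 0.592]
ft_force: [0.1, -0.1, -0.9]
gripper_width: 0.0128
```

```bash
python3 ov2.py d4
```

```text
t 16.38 p [0.5324 0.3283 0.021 ] jaw -66.5 x [ 0.003  0.003 -1.   ] F [ 0.1 -0.1 -0.9] w 0.0128 q [-0.99  0.56  0.47  1.69 -0.3   0.96 -1.57]
[[0.5,[-11.8,-0.3,0.1],[0.0,-0.0,-0.001]],[0.5,[-11.8,-0.3,0.1],[0.0,-0.0,-0.001]],[0.5,[-11.8,-0.3,0.1],[0.0,-0.0,-0.001]],[0.5,[-11.8,-0.3,0.1],[0.0,-0.0,-0.001]],[0.5,[-11.8,-0.4,0.1],[0.0,-0.0,-0.001]],[0.5,[12.4,0.0,0.0],[0.0,0.0,0.0]],[0.5,[12.4,0.0,0.0],[0.0,0.0,0.0]],[0.5,[12.4,0.0,0.0],[0.0,0.0,0.0]],[0.5,[12.4,0.0,0.0],[0.0,0.0,0.0]],[0.5,[12.4,0.0,0.0],[0.0,0.0,0.0]]]
```

View pics/d4_scene.png

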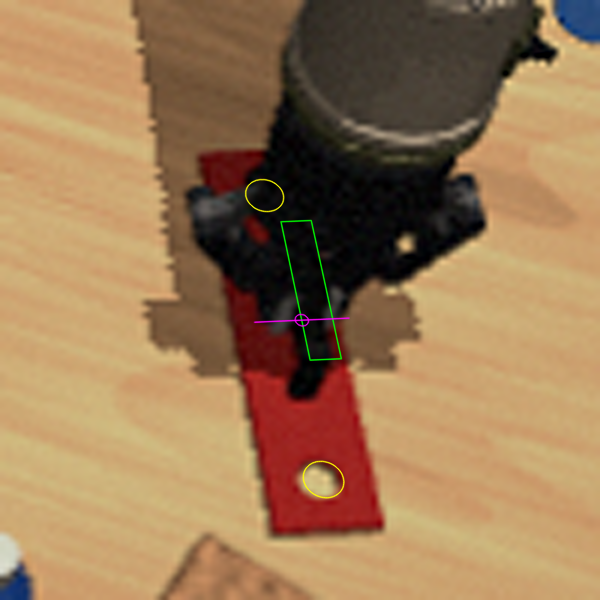

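Request:
drive_tool:
  commands:
    - [0, [-5, 0, 0], [0, 0, 0]]
    - [0, [-10, 0, 0], [0, 0, 0]]
    - [0, [-15, 0, 0], [0, 0, 0]]
    - [0, [-18, 0, 0], [0, 0, 0]]
    - [0, [-20, 0, 0], [0, 0, 0]]
    - [0, [-20, 0, 0], [0, 0, 0]]
    - [0, [-20, 0, 0], [0, 0, 0]]
    - [0, [-18, 0, 0], [0, 0, 0]]
    - [0, [-10, 0, 0], [0, 0, 0]]
    - [0, [0, 0, 0], [0, 0, 0]]

```text
t: 17.32
position: [0.5314, 0.3258, 0.1683]
orientation: [0.39, 0.59, -0.388, 0.591]
ft_force: [0.4, 0.4, -1.5]
gripper_width: 0.0128
```

```bash
python3 - <<'E'
from h import *
stt()
s=robot.snapshot("scene")
cv2.imwrite("pics/e1.png",np.clip(s["pixels"][80:330,200:520,::-1]*1.5,0,255).astype(np.uint8).repeat(2,0).repeat(2,1))
plan([((.59,-.05,.165),-23.6)],0,step=20)
E
```

```text
t 17.32 p [0.5314 0.3258 0.1683] jaw -66.7 x [ 0.002  0.002 -1.   ] F [ 0.4  0.4 -1.5] w 0.0128 q [-1.04  0.4   0.54  1.58 -0.21  1.22 -1.63]
[[0,[0.1,-4.7,18.4],[-0.038,0.0,-0.0]],[0,[0.1,-5.4,18.2],[-0.038,0.0,-0.0]],[0,[0.1,-6.1,18.0],[-0.038,0.0,-0.0]],[0,[0.1,-6.8,17.8],[-0.038,0.0,-0.0]],[0,[0.1,-7.4,17.5],[-0.038,0.0,-0.0]],[0,[0.1,-8.1,17.2],[-0.038,0.0,-0.0]],[0,[0.1,-8.7,16.9],[-0.038,0.0,-0.0]],[0,[0.1,-9.4,16.5],[-0.038,0.0,-0.0]],[0,[0.1,-10.0,16.2],[-0.038,0.0,-0.0]],[0,[0.1,-10.6,15.8],[-0.038,0.0,-0.0]],[0,[0.1,-11.2,15.4],[-0.038,0.0,-0.0]],[0,[0.1,-11.7,15.0],[-0.038,0.0,-0.0]]]
[[0,[0.1,-12.3,14.5],[-0.038,0.0,-0.0]],[0,[0.1,-12.8,14.0],[-0.038,0.0,-0.0]],[0,[0.1,-13.3,13.5],[-0.038,0.0,-0.0]],[0,[0.1,-13.8,13.0],[-0.038,0.0,-0.0]],[0,[0.1,-14.3,12.5],[-0.038,0.0,-0.0]],[0,[0.1,-14.8,12.0],[-0.038,0.0,-0.0]],[0,[0.1,-15.2,11.4],[-0.038,0.0,-0.0]],[0,[0.1,-15.6,10.8],[-0.038,0.0,-0.0]]]
```

View pics/e1.png

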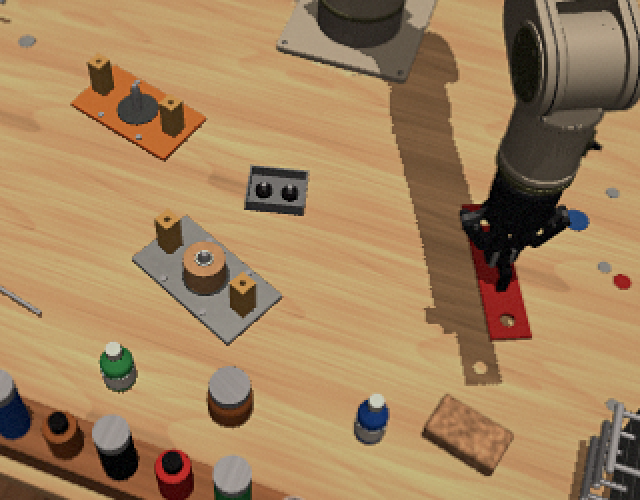

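Plate is held level (its hole at about e1-picture (508,320)); roll sits on the grey dispenser at (205,265). Carrying over.

Request:
drive_tool:
  commands:
    - [0, [0, -3, 9], [-0.02, 0, 0]]
    - [0, [0, -4, 14], [-0.03, 0, 0]]
    - [0, [0, -5, 18], [-0.038, 0, 0]]
    - [0, [0, -6, 18], [-0.038, 0, 0]]
    - [0, [0, -7, 17.5], [-0.038, 0, 0]]
    - [0, [0, -8, 17], [-0.038, 0, 0]]
    - [0, [0, -8.5, 17], [-0.038, 0, 0]]
    - [0, [0, -9, 16.5], [-0.038, 0, 0]]
    - [0, [0, -10, 16], [-0.038, 0, 0]]
    - [0, [0, -10.5, 16], [-0.038, 0, 0]]
    - [0, [0, -11, 15.5], [-0.038, 0, 0]]
    - [0, [0, -11.5, 15], [-0.038, 0, 0]]

```text
t: 18.37
position: [0.5563, 0.1094, 0.1514]
orientation: [0.239, 0.669, -0.249, 0.659]
ft_force: [0.0, 0.0, -2.5]
gripper_width: 0.0124
```

```bash
python3 - <<'E'
from h import *
stt()
plan([((.59,-.05,.165),-23.6)],0,step=20)
E
```

```text
t 18.37 p [0.5563 0.1094 0.1514] jaw -40.4 x [-0.018 -0.008 -1.   ] F [ 0.   0.  -2.5] w 0.0124 q [-0.74  0.3   0.56  1.73 -0.17  1.18 -0.84]
[[0,[-1.4,-11.1,14.3],[-0.032,-0.001,0.002]],[0,[-1.4,-11.6,13.9],[-0.032,-0.001,0.002]],[0,[-1.4,-12.0,13.6],[-0.032,-0.001,0.002]],[0,[-1.4,-12.4,13.2],[-0.032,-0.001,0.002]],[0,[-1.5,-12.9,12.8],[-0.032,-0.001,0.002]],[0,[-1.5,-13.3,12.3],[-0.032,-0.001,0.002]],[0,[-1.5,-13.6,11.9],[-0.032,-0.001,0.002]],[0,[-1.5,-14.0,11.5],[-0.032,-0.001,0.002]],[0,[-1.5,-14.4,11.0],[-0.032,-0.001,0.002]]]
```

Request:
drive_tool:
  commands:
    - [0, [-3, -11, 14], [-0.032, -0.001, 0.002]]
    - [0, [-2, -11.5, 14], [-0.032, -0.001, 0.002]]
    - [0, [-2, -12, 13.5], [-0.032, -0.001, 0.002]]
    - [0, [-2, -12.5, 13], [-0.032, -0.001, 0.002]]
    - [0, [-1.5, -12.5, 12], [-0.032, -0.001, 0.002]]
    - [0, [-1.5, -11, 10], [-0.032, -0.001, 0.002]]
    - [0, [-1.5, -9, 8], [-0.03, -0.001, 0.002]]
    - [0, [-1, -7, 6], [-0.02, -0.001, 0.002]]
    - [0, [0, -3, 3], [-0.01, 0, 0]]
    - [0, [0, 0, 0], [0, 0, 0]]
    - [0, [0, 0, 0], [0, 0, 0]]

```text
t: 19.28
position: [0.5766, -0.0304, 0.1528]
orientation: [0.152, 0.697, -0.16, 0.682]
ft_force: [-0.1, 0.4, -1.4]
gripper_width: 0.0125
```

```bash
python3 - <<'E'
from h import *
stt()
plan([((.59,-.05,.14),-23.6)],0,step=10)
E
```

```text
t 19.28 p [ 0.5766 -0.0304  0.1528] jaw -25.5 x [-0.022 -0.005 -1.   ] F [-0.1  0.4 -1.4] w 0.0125 q [-0.51  0.33  0.58  1.7  -0.19  1.19 -0.32]
[[0,[4.2,-3.9,6.9],[-0.011,-0.006,0.005]],[0,[4.2,-4.0,6.8],[-0.011,-0.006,0.005]],[0,[4.3,-4.1,6.8],[-0.011,-0.006,0.005]]]
```

Request:
drive_tool:
  commands:
    - [0, [2, -4, 6], [-0.011, -0.006, 0.005]]
    - [0, [2, -4, 6], [-0.011, -0.006, 0.005]]
    - [0, [2, -3, 5], [-0.008, -0.004, 0.004]]
    - [0, [0, -1, 1], [0, 0, 0]]
    - [0, [0, 0, 0], [0, 0, 0]]
    - [0, [0, 0, 0], [0, 0, 0]]

```text
t: 19.78
position: [0.5875, -0.0457, 0.1442]
orientation: [0.145, 0.694, -0.144, 0.691]
ft_force: [-0.6, -0.4, -0.9]
gripper_width: 0.0124
```

```bash
cat > ov3.py <<'E'
from h import *
import sys
stt()
st=robot.state();p=st["position"];M=R.from_quat(st["orientation"]).as_matrix()
off=float(sys.argv[2])/1e3  # plate centre rel TCP along tool y
c=p+M[:,0]*.021+M[:,1]*off
print("plate c",c.round(4))
for n in("scene","top"):
    s=robot.snapshot(n);k=8 if n=="scene" else 6
    u=proj(s,[.59,-.05,.08])[0].astype(int);im=crop(s,u,50,k,"");o=u-50;print(n,o)
    cv2.imwrite("pics/%s_%s_raw.png"%(sys.argv[1],n),im[100:700] if k==8 else im)
    for sg in(1,-1):
        for h in(0,-.006): draw(im,s,circ(c+sg*.075*M[:,1]+M[:,0]*h,.009),o,k,(0,255,255))
    for h in (0,-.006):
        draw(im,s,np.array([c+M[:,0]*h+a*.1*M[:,1]+b*.025*M[:,2] for a,b in((1,1),(1,-1),(-1,-1),(-1,1),(1,1))]),o,k,(0,255,0))
    for q in((.6189,.0172),(.5587,-.1204)): draw(im,s,circ((*q,.075),.004),o,k,(255,0,255))
    cv2.imwrite("pics/%s_%s.png"%(sys.argv[1],n),im[100:700] if k==8 else im)
plan([((.59,-.05,.14),-23.6)],0,step=10)
E
python3 ov3.py f1 -1.8
```

```text
t 19.78 p [ 0.5875 -0.0457  0.1442] jaw -23.5 x [-0.004  0.002 -1.   ] F [-0.6 -0.4 -0.9] w 0.0124 q [-0.47  0.35  0.58  1.69 -0.21  1.16 -0.25]
plate c [ 0.5867 -0.0473  0.1232]
scene [252 154]
top [296 130]
[[0,[4.3,-3.1,4.0],[0.001,-0.005,-0.0]]]
```

View pics/f1_scene.png

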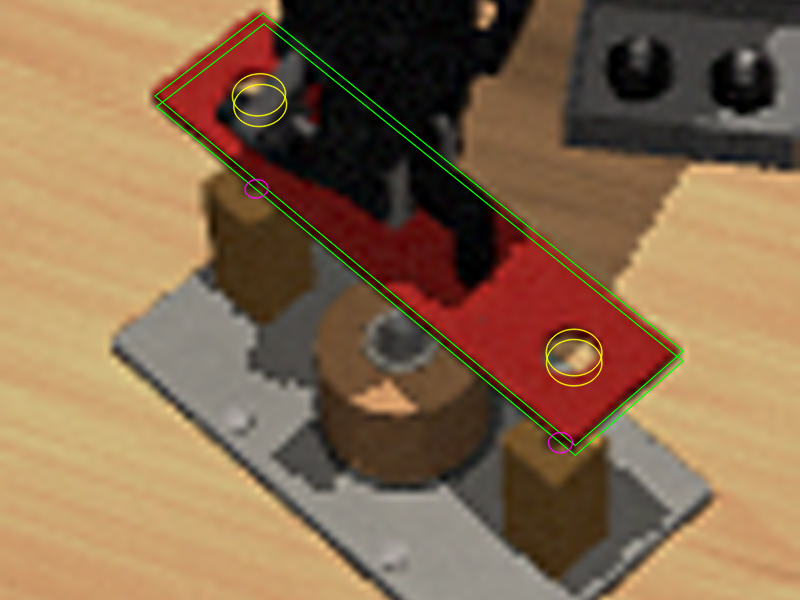

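View pics/f1_top.png

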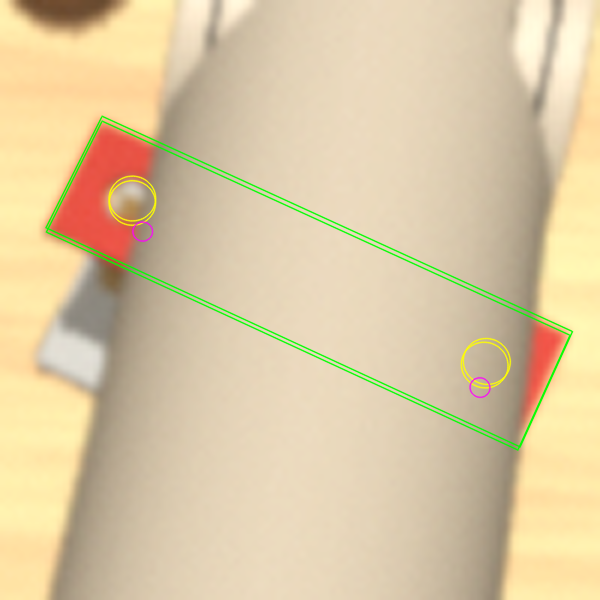

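Request:
drive_tool:
  commands:
    - [0, [0, -1.6, 1.5], [0.001, -0.003, 0]]
    - [0, [3, -1.5, 1.5], [0, -0.002, 0]]
    - [0, [5, 0, 0], [0, 0, 0]]
    - [0, [5, 0, 0], [0, 0, 0]]
    - [0, [4, 0, 0], [0, 0, 0]]
    - [0, [2, 0, 0], [0, 0, 0]]
    - [0, [0, 0, 0], [0, 0, 0]]
    - [0, [0, 0, 0], [0, 0, 0]]

```text
t: 20.55
position: [0.5889, -0.049, 0.1229]
orientation: [0.144, 0.692, -0.144, 0.692]
ft_force: [0.9, -0.2, -1.2]
gripper_width: 0.0125
```

```bash
python3 ov3.py f2 -1.8
```

```text
t 20.55 p [ 0.5889 -0.049   0.1229] jaw -23.6 x [ 0.  0. -1.] F [ 0.9 -0.2 -1.2] w 0.0125 q [-0.46  0.38  0.57  1.71 -0.22  1.12 -0.23]
plate c [ 0.5882 -0.0507  0.1018]
scene [252 154]
top [296 130]
[[0,[-8.5,-0.2,0.6],[0.0,0.0,-0.0]],[0,[-8.5,-0.2,0.6],[0.0,0.0,-0.0]]]
```

View pics/f2_scene.png

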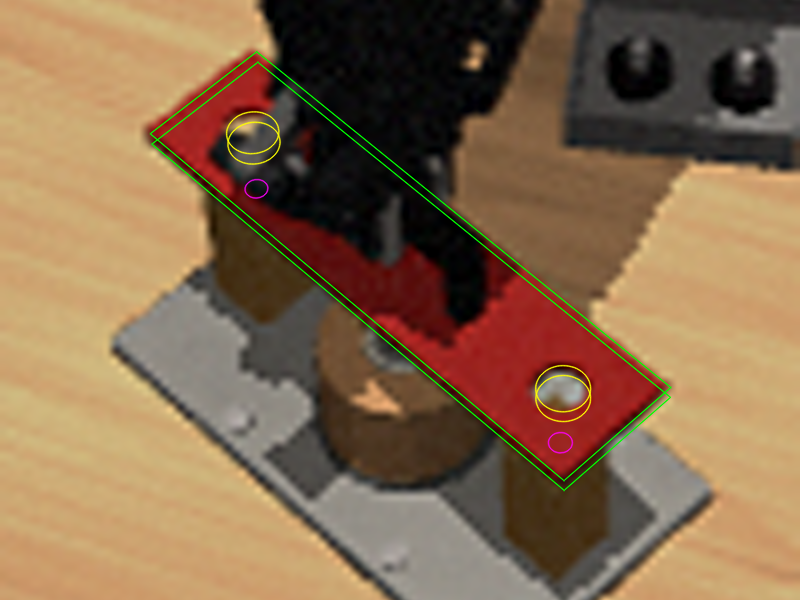

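Request:
drive_tool:
  commands:
    - [0, [3, -0.3, 0.6], [0, 0, 0]]
    - [0, [4, 0, 0], [0, 0, 0]]
    - [0, [4, 0, 0], [0, 0, 0]]
    - [0, [2.5, 0, 0], [0, 0, 0]]
    - [0, [0, 0, 0], [0, 0, 0]]
    - [0, [0, 0, 0], [0, 0, 0]]

```text
t: 21.15
position: [0.5898, -0.0496, 0.1085]
orientation: [0.144, 0.692, -0.144, 0.693]
ft_force: [0.6, 0.9, -1.8]
gripper_width: 0.0128
```

```bash
python3 ov3.py f3 -1.8
```

```text
t 21.15 p [ 0.5898 -0.0496  0.1085] jaw -23.5 x [ 0.001  0.    -1.   ] F [ 0.6  0.9 -1.8] w 0.0128 q [-0.45  0.39  0.57  1.72 -0.23  1.09 -0.22]
plate c [ 0.5891 -0.0512  0.0875]
scene [252 154]
top [296 130]
[[0,[-7.8,-0.1,0.1],[0.0,0.0,-0.0]],[0,[-7.8,-0.1,0.1],[0.0,0.0,-0.0]],[0,[-7.8,-0.1,0.1],[0.0,0.0,-0.0]],[0,[-7.8,-0.1,0.1],[0.0,0.0,-0.0]]]
```

View pics/f3_scene.png

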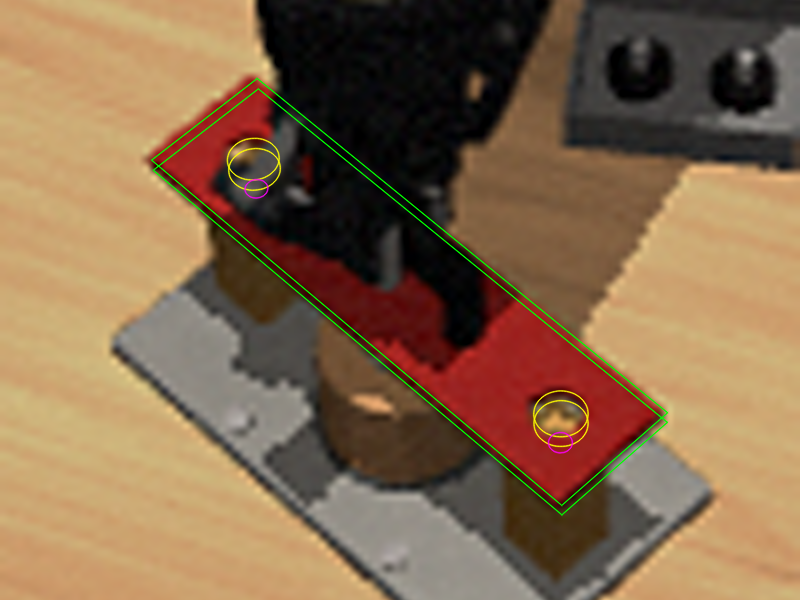

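View pics/f3_scene_raw.png

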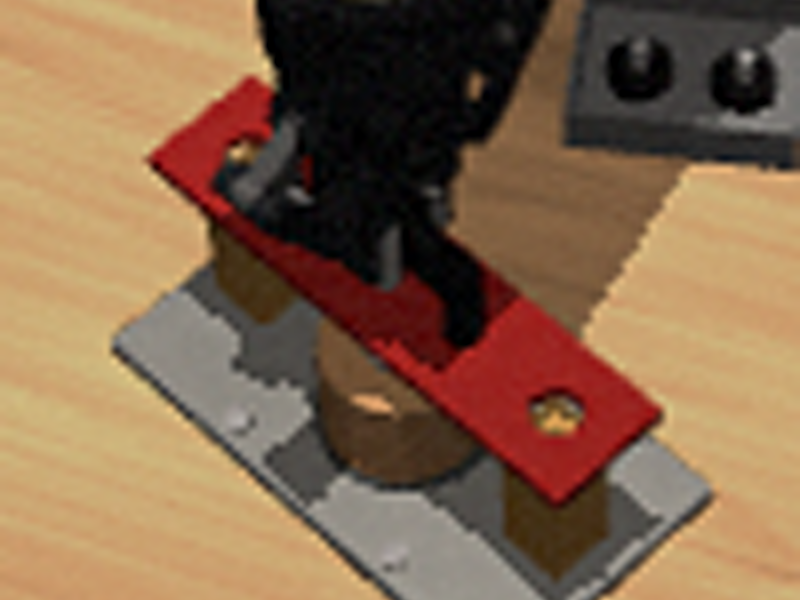

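View pics/f3_top.png

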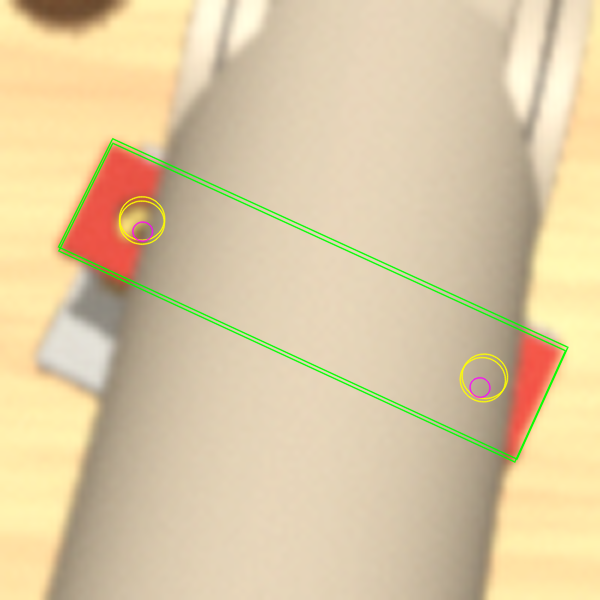

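Request:
drive_tool:
  commands:
    - [0, [1.5, 0, 0], [0, 0, 0]]
    - [0, [0, 0, 0], [0, 0, 0]]
    - [0, [0, 0, 0], [0, 0, 0]]
    - [0, [0, 0, 0], [0, 0, 0]]

```text
t: 21.58
position: [0.5901, -0.0496, 0.1074]
orientation: [0.145, 0.691, -0.144, 0.693]
ft_force: [0.3, -0.9, -2.2]
gripper_width: 0.0124
```

```bash
python3 ov3.py f4 -1.8; python3 - <<'E'
from h import *
s=robot.snapshot("scene")
cv2.imwrite("pics/f4z.png",crop(s,(322,207),20,20,"")[:600])
print(proj(s,[.6189,.0172,.075]))
cv2.imwrite("pics/f4full.png",s["pixels"][:,:,::-1])
E
```

```text
t 21.58 p [ 0.5901 -0.0496  0.1074] jaw -23.5 x [ 0.002  0.    -1.   ] F [ 0.3 -0.9 -2.2] w 0.0124 q [-0.45  0.39  0.57  1.73 -0.24  1.09 -0.22]
plate c [ 0.5895 -0.0512  0.0864]
scene [252 154]
top [296 130]
[[0,[-8.1,-0.1,0.0],[0.0,0.001,-0.0]],[0,[-8.1,-0.1,0.0],[0.0,0.001,-0.0]],[0,[-8.1,-0.1,0.0],[0.0,0.001,-0.0]],[0,[-8.1,-0.1,0.0],[0.0,0.001,-0.0]]]
[[321.55232846 221.33555852]]
```

View pics/f4_scene.png

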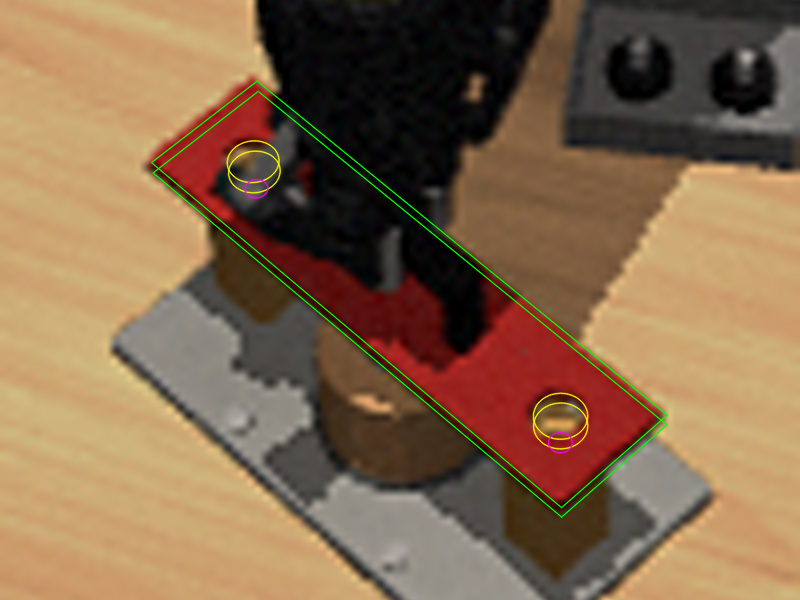

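View pics/f4z.png

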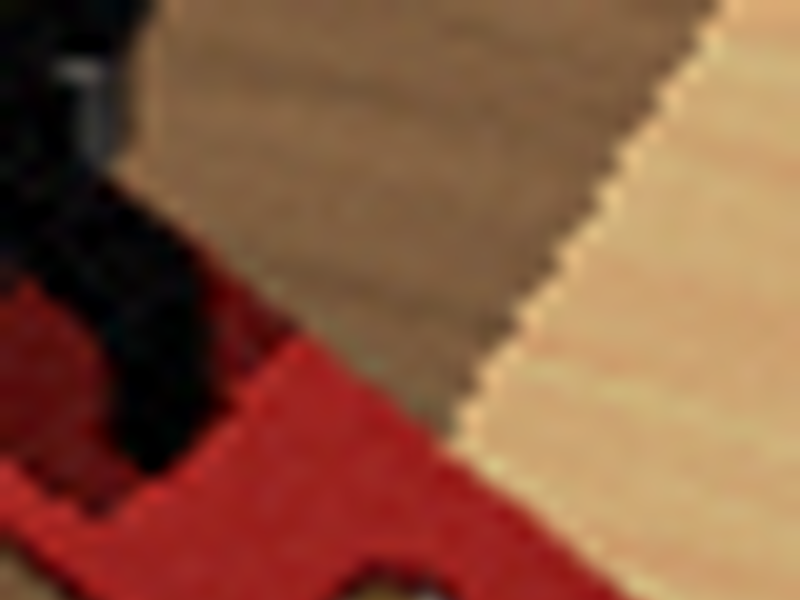

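View pics/f4full.png

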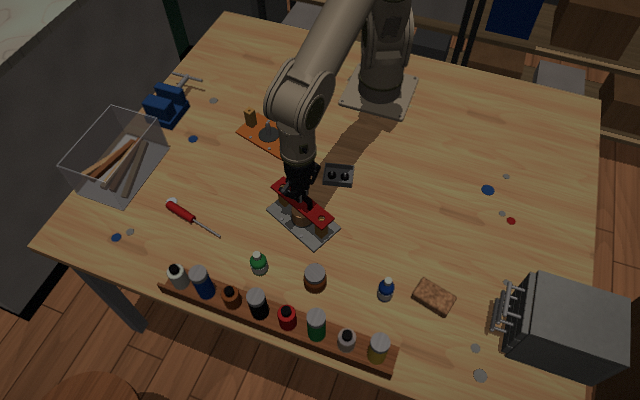

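Request:
drive_tool:
  commands:
    - [0, [0, 0, 0], [0, 0, 0]]
    - [0, [0, 0, 0], [0, 0, 0]]

```text
t: 21.9
position: [0.5902, -0.0495, 0.1076]
orientation: [0.145, 0.691, -0.144, 0.693]
ft_force: [0.0, 1.0, -1.8]
gripper_width: 0.0124
```

```bash
python3 - <<'E'
from h import *
stt(); print(abs(robot.state()["dq"]).max())
print(robot.finish_job())
E
```

```text
t 21.9 p [ 0.5902 -0.0495  0.1076] jaw -23.5 x [ 0.002  0.001 -1.   ] F [ 0.   1.  -1.8] w 0.0124 q [-0.45  0.39  0.57  1.73 -0.24  1.09 -0.22]
0.0013807896665450562
the job is handed in; nothing more can be done
None
```

I handed the job in at about 22 s. The roll is on the grey dispenser's spindle, fully down and released. The arm is holding the red plate level above the two posts.

- **Roll:** it stopped going down with its underside near 11–12 mm, where the disc top should be. The picture taken after I let go shows it sitting squarely on the disc.
- **Plate position:** its underside is about 11.5 mm above the posts. Its centre is within about 1 mm of the midpoint I measured between the posts. In the scene camera both plate holes line up with the threaded holes to about 1 mm.
- **Plate steadiness:** the tool was tilted about 0.002 rad and the arm was still. The contact force showed only the plate's weight.
- **Other things:** the bench objects look unmoved in the last full picture.

**What disagreed:**
- The scene camera's calibration was off by about 0.5–0.8 pixels (roughly 2 mm). It shifted the dispenser and the plate alike, so I aligned by relative position.
- The midpoint of the posts and the spindle tip came out about 2.5 mm apart, so I aimed between them.
- The top camera could see only one of the two post holes at the end, because the arm blocked the other.
- The networks did not recognise the roll while it was in the gripper, so those checks rest on my own overlays on the pictures.

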